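# Put the whetstone away in its hooded dock

## Task

Put the whetstone away in its wooden dock: lay it lengthwise on the board in front of the hood and slide it in under the hood until the sprung side catch snaps shut behind it, so that it cannot slide out again. Push gently: the soft buffer at the back may give a little but must not be crushed. Leave the other things on the bench where they are.

Things in the scene. Friction and masses are not known exactly. Their poses are not given: they have to be found in the camera images.
- whetstone_center (a point): centre (half-way up) of the loose grey whetstone, a plain block 105 x 42 x 22 mm, about 0.2 kg (varies). x along its 105 mm length, y across its 42 mm width, z up. It lies flat on the bench at the start. Rough: a tool that bears down on it while pushing makes it bind; push level or rising a little.
- dock: wooden dock fixed to the bench: board with a bay under a thin green hood. Origin on the bench top below the hood's front edge, midway across the bay; +x into the bay, +y left, z up. The board's top (bed) is at z = 12 mm, bare before x = -56 mm, its front end at x = -160 mm. Caught, the stone's near end is 4 to 19 mm behind the hood's edge; this depth (catch and buffer are one unit) varies, is not reported and must be felt.
- dock_mouth (a point): middle of the bay's mouth, on the bed (12 mm above the bench), axes as the dock's. The bay under the hood is 45 mm wide (stone: 1.5 mm of play a side) and 165 mm long; Two low guide strips (10 mm above the bed, 8 mm thick, same width between them) run on from it to 40 mm before the hood and end in flared lead-ins 56 mm before it. The stone enters lengthwise, either end first.
- hood_edge (a point): middle of the hood's front edge, at its underside, 56 mm above the bed; the level hood is 6 mm thick and 175 mm long. The tool that pushes the stone's near end home must lean back (32 to 36 degrees from upright is right), its shut tips pointing forward and down under this edge.
- catch (a joint): polished sprung leaf on the bay's left side, with a ramped hook 11 to 21 mm above the bed reaching in to y = +16 mm. In rad: 0 = sprung into the bay (free, or snapped shut behind the stone), about 0.07 to 0.15 = pushed aside by the stone passing (about 2 to 5 N along x). Push with shut fingers a few mm right of the bay's middle line, so that they clear the hook.
- buffer (a joint): sprung plate at the back of the bay, in m: 0 = free, grows as the stone presses it, 1200 N/m. The catch snaps shut when it has given about 2.5 mm (3 N plus friction); it then pushes the stone back against the hook. Beyond 10 mm (12 N) it counts as crushed. A total push of 9 to 10 N is right.
- wax_tin_center (a point): centre of a round metal wax tin, 66 mm across, 28 mm high; bystander
- blank_c_center (a point): centre of a round pale wooden blank, 60 mm across, 50 mm high; bystander
- cup_a_center (a point): centre of a turned wooden cup, 66 mm across, 55 mm high; bystander
- sand_block_a_center (a point): centre of a dark wooden sanding block, 75 x 45 x 30 mm; bystander

How it is judged:
By the outcome, as a careful person would: the job done as asked, in the order asked, and still so for the second after the job is handed in, with the robot touching nothing.
It also fails if it takes over 61 s, if anything falls off the work surface, if the arm or the gripper's body presses on something with over 40 N, if the wrist force passes 120 N, or if a joint passes its speed limit or range.

## Robot

A 6-joint arm with a two-finger parallel gripper is mounted at the origin on a cart in front of the work surface, level with it; the furniture and walls round the work are solid. World frame = base frame: x ahead of the robot, y to its left, z up, the work surface at z = 0. Lengths are in mm, angles in rad, forces in N, time in s.
With the tool pointing down it reaches from about 350 to 875 mm from the base axis. Payload 4.2 kg.
Tool frame: the origin (TCP) lies midway between the tips of the shut fingers; the grasp point (between the pads) lies 19 mm behind it; z points along the fingers, y is the line along which they close (so a half turn about z gives the same grasp; the last joint's range is limited). The gripper opens to 85 mm and grips with 20 to 120 N. Pads are 22 mm wide; open, the fingers measure 114 mm over their backs; the gripper's body (76 mm by 85 mm) begins 54 mm behind the grasp point. The pads swing forward as they close: fully open they stand 13 mm farther back than shut.
Start: joints at [1.457, 0.385, 0.008, 0, -1.194, -0.259], TCP at [227.607, 582.06, 231.312] pointing down, gripper open.
Joint ranges: [-3.14, 3.14], [-1.21, 2.06], [-1.07, 1.41], [-3.16, 2.05], [-2.99, -0.16], [-3.1, 3.1]. Speed limits (rad/s): [2.79, 2.79, 3.14, 3.14, 3.14, 3.14].

## Interface

Orientations are given as a unit quaternion [x, y, z, w].
In Python, from bench import arm gives the robot as it stands.
- The arm moves only by the tool send_rows, never from a script. Its argument "targets" is a list of rows, each an object of numbers: "gripper": the gripper command: -1 is fully open, 1 is shut, values between are in proportion; "x", "y", "z": the shift along the tool's x, y, z in cm; "ax", "ay", "az": the turn, a rotation vector about the tool's x, y, z in degrees. A call has 1 to 5 rows; each row shifts and turns the commanded pose from where the row before left it, along the tool's axes as they then stand; what a row does not reach is not made up. A row lasts 1/12 s, in which the tool goes at most 41.7 mm and 7.16 degrees, less where a joint would pass 70% of its speed; a pose out of reach is approached as far as the arm can. A call is refused whole if a number of a shift passes 4.17 or a number of a turn 7.16, either way. A call with a gripper value outside its range is refused whole. The fingers move at their own pace and stop on an object; the grip force is fixed at half the most. Time passes only in rows, so rows that do not move let the fingers close. It gives the time, the measured TCP pose, the force, the opening and the grip force at its end, in the units of the state.
- arm.read_state(): the state, without advancing time (a new reading comes with each control period).
- arm.get_image(name): name is "scene" or "side" or "wrist"; returns (picture, depth): 480x640x3 uint8, red, green, blue; 480x640 float32, mm along the optical axis (not along the pixel's ray), 0 where there is no reading.
- arm.camera_model(name): a dict with "fx", "fy", "cx", "cy" (pixels), "cam_to_world" (4x4, takes a point from camera to world coordinates). Camera axes: x right, y down, z forward; pixel columns grow to the right and rows downward; lengths in mm; the calibration is good to about 2 mm. The wrist camera is an equidistant fisheye: a pixel r from the principal point sees the ray r / f radians off the axis. A picture is of the moment at which its call begins: read the wrist's pose just before it. camera_model takes no time and is no camera call; for the wrist camera it gives the pose at the moment of the call.
- arm.job_done(): hands the job in; it is judged then, once.
Trained networks look in the newest picture that a camera, given by its name, has taken for a name from the list of things; names that differ only in an ending like _2 or _b are one class to them, and where a whole thing is asked for, a point or a joint stands for the part that bears it (a point fixed in the world has none). Each returns a list of dicts, best first, with "score" (0 to 1); they miss things now and then, are a little off and sometimes report something else, mostly with a low value. They report only what shows in the picture. A call takes as long as a camera call.
- arm.boxes_of(camera, thing): "rect" ([left, top, width, height] in pixels, round what is visible of it).
The state is a dict: "clock": time; "joints": joint angles; "joint_vel": joint speeds; "joint_efforts": joint torques, N m; "position": TCP position; "ee_rot": TCP orientation; "contact_force": force on the tool from outside, world axes, zero at the start; "wrist_torque": the same for the moment, N m; "gripper_width": finger opening in mm; "grasp_force": force on a finger pad.
Only numpy, scipy, OpenCV 4.12 (cv2) and the standard library are available. Lean on these libraries where they do the work, as an engineer would, in place of code of your own. Each camera call takes 0.05 s, during which the arm holds its last target. There are 200 camera calls.

## Working session

There is one attempt and no reset: what is moved stays moved. The work goes in short steps, Python scripts to look and compute and a tool call to move; the robot and the scene stay as the last step left them, time stands still between calls to the robot, and variables do not carry over. Pictures are saved under pics/ and viewed, at most 10 in all, crops included, and the job is handed in when it is done.

Besides the shell and the picture viewer there is one more tool, called after "Request:" as name(argument=value, ...), one argument or row to a line, values as JSON. send_rows: Moves the arm, as the interface text tells. Its arguments: {"type":"object","properties":{"targets":{"type":"array"}},"required":["targets"]}

```bash
ls; mkdir -p pics; cat > h.py <<'E'
import numpy as np, cv2
from bench import arm
from scipy.spatial.transform import Rotation as R
def cloud(name,d,m=None):
    m=m or arm.camera_model(name)
    v,u=np.mgrid[0:480,0:640]
    p=np.stack([(u-m['cx'])/m['fx']*d,(v-m['cy'])/m['fy']*d,d,np.ones_like(d)],-1)
    return (p@np.array(m['cam_to_world']).T)[...,:3]
E
python3 - <<'E'
from h import *
out=[]
for c in ['scene','side']:
    im,d=arm.get_image(c); np.savez(f'pics/{c}.npz',im=im,d=d)
    cv2.imwrite(f'pics/{c}.png',im[:,:,::-1])
    P=cloud(c,d)
    for t in ['whetstone_center','dock','wax_tin_center','blank_c_center','cup_a_center','sand_block_a_center']:
        for b in arm.boxes_of(c,t)[:2]:
            l,tp,w,h=b['rect']; print(c,t,round(b['score'],2),np.round(b['rect']),np.round(P[int(tp+h/2),int(l+w/2)]))
s=arm.read_state();print(s['clock'],s['ee_rot'])
E
```

```text
pics
scene whetstone_center 0.9 [221. 235.  36.  25.] [480. 168.  21.]
scene dock 0.58 [332. 226. 128.  76.] [ 627. -208.   16.]
scene wax_tin_center 0.96 [152. 236.  22.  20.] [373. 342.  20.]
scene blank_c_center 0.64 [234. 208.  21.  16.] [623. 279.  37.]
scene cup_a_center 0.78 [430. 332.  46.  46.] [ 322. -443.   56.]
scene sand_block_a_center 0.71 [278. 220.  26.  18.] [632. 111.  32.]
side whetstone_center 0.94 [266. 221.  37.  15.] [501. 150.  21.]
side dock 0.82 [256. 271. 164.  72.] [ 621. -268.   48.]
side wax_tin_center 0.58 [246. 194.  20.  16.] [401. 336.  23.]
side blank_c_center 0.58 [320. 197.  21.  18.] [639. 272.  39.]
side cup_a_center 0.7 [167. 350.  42.  48.] [ 347. -418.   12.]
side sand_block_a_center 0.51 [326. 224.  29.  16.] [659. 118.  28.]
0.7 [ 9.82680850e-01 -1.85306088e-01  1.51548805e-06 -2.74795032e-05]
```

```bash
python3 - <<'E'
import cv2,numpy as np
a=cv2.imread('pics/scene.png');b=cv2.imread('pics/side.png')
A=cv2.resize(a[190:390,130:490],(792,440),interpolation=cv2.INTER_CUBIC)
B=cv2.resize(b[180:400,140:500],(792,484),interpolation=cv2.INTER_CUBIC)
cv2.imwrite('pics/A.png',A);cv2.imwrite('pics/B.png',B)
E
```

```text
(no output)
```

View pics/A.png

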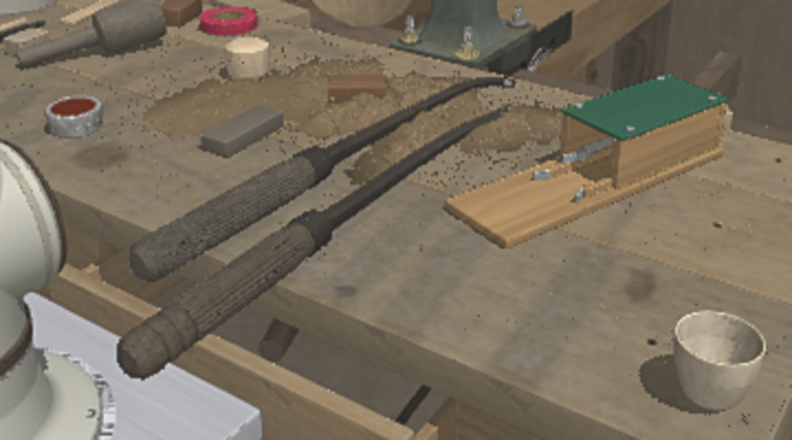

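View pics/B.png

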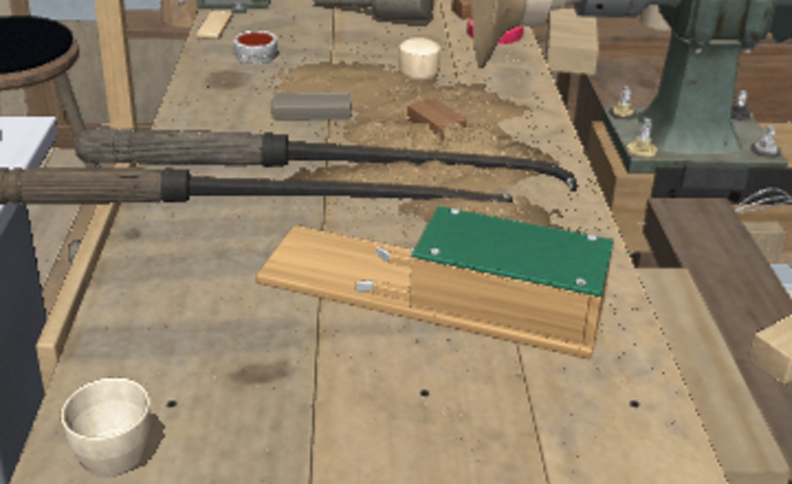

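The pictures show the grey stone at A (243,130), with two long gouges lying between it and the dock. The dock has a green hood, and its board faces the robot. Next I'll fit their poses from the depth.

```bash
cat >> h.py <<'E'
def rect(p):
    (c,(w,h),a)=cv2.minAreaRect(p[:,:2].astype(np.float32))
    if w<h: w,h,a=h,w,a+90
    return np.round(c,1),round(w,1),round(h,1),round((a+90)%180-90,1)
E
python3 - <<'E'
from h import *
for c,bx in [('scene',(221,235,36,25)),('side',(266,221,37,15))]:
    f=np.load(f'pics/{c}.npz');im=f['im'].astype(int);d=f['d'].astype(float);P=cloud(c,d)
    g=(im[...,1]>im[...,0]*1.4)&(im[...,1]>60)&(P[...,2]>62)&(P[...,2]<90)&(d>0)&(P[...,1]<0)&(P[...,0]<1000)
    p=P[g];print(c,'hood',len(p),np.median(p[:,2]),rect(p))
    l,t,w,h=bx;q=P[t-3:t+h+3,l-3:l+w+3].reshape(-1,3);q=q[(q[:,2]>15)&(q[:,2]<30)]
    print('stone',len(q),np.median(q[:,2]),rect(q))
    # gouges: max height between stone and dock
    m=(P[...,0]>250)&(P[...,0]<800)&(P[...,1]>-130)&(P[...,1]<130)&(P[...,2]>8)&(P[...,2]<150)
    q=P[m];
    for y in range(-120,130,30):
        k=q[abs(q[:,1]-y)<15]
        if len(k):print(y,len(k),k[:,0].min().round(),k[:,0].max().round(),np.percentile(k[:,2],98).round())
    # board
    m=(P[...,2]>9)&(P[...,2]<15)&(P[...,1]<-100)&(P[...,1]>-340)&(P[...,0]>380)&(P[...,0]<640)&(d>0)&(im[...,0]>im[...,2]*1.5)
    q=P[m];print('board',len(q),rect(q),q[:,0].min())
E
```

```text
scene hood 1057 74.67290461184888 (array([ 693. , -247.7]), 174.5, 91.4, -20.1)
stone 360 22.58555983390727 (array([486.6, 170.6]), 107.0, 46.6, 3.7)
-120 70 475.0 740.0 14.0
-90 92 517.0 726.0 23.0
-60 1347 250.0 723.0 39.0
-30 265 250.0 799.0 38.0
0 385 350.0 799.0 25.0
30 1871 250.0 789.0 41.0
60 372 252.0 766.0 141.0
90 366 545.0 718.0 147.0
120 368 541.0 726.0 146.0
board 1520 (array([ 557.8, -199. ]), 206.5, 100.2, -20.4) 447.08642949386063
side hood 2119 73.77940619239905 (array([ 695.9, -250.9]), 173.2, 92.6, -19.9)
stone 293 21.68743094497927 (array([490.3, 168.6]), 103.2, 47.5, 2.1)
-120 20 479.0 799.0 21.0
-90 81 264.0 772.0 21.0
-60 1516 250.0 727.0 38.0
-30 216 251.0 799.0 37.0
0 445 298.0 799.0 27.0
30 1937 250.0 789.0 41.0
60 392 252.0 764.0 39.0
90 284 553.0 749.0 137.0
120 229 551.0 767.0 149.0
board 1600 (array([ 559.6, -197.9]), 203.2, 104.9, -19.9) 448.3761477540431
```

```bash
cat >> h.py <<'E'
def rot(yaw,lean=0): # tool x along yaw; lean back: tips point forward
    return R.from_euler('z',yaw,degrees=True)*R.from_euler('x',180,degrees=True)*R.from_euler('y',lean,degrees=True)
def go(x,y,z,yaw,lean=0):
    s=arm.read_state();c=R.from_quat(s['ee_rot']);T=rot(yaw,lean);d=(np.array([x,y,z])-s['position'])/10
    print('t',round(s['clock'],2),'pos',np.round(s['position'],1),'z-axis',np.round(c.apply([0,0,1]),3),'F',np.round(s['contact_force'],1),'w',round(s['gripper_width'],1))
    print('shift now-axes cm',np.round(c.inv().apply(d),2),'turn deg',np.round((c.inv()*T).as_rotvec(degrees=True),2),'shift after turn',np.round(T.inv().apply(d),2))
E
python3 - <<'E'
from h import *
print(np.round(rot(0,34).as_matrix(),2))
go(488,169.5,150,3)
E
```

```text
[[ 0.83  0.    0.56]
 [ 0.   -1.   -0.  ]
 [ 0.56  0.   -0.83]]
t 0.7 pos [227.6 582.1 231.4] z-axis [ 0.  0. -1.] F [0.6 0.7 0. ] w 85.1
shift now-axes cm [39.28 28.94  8.13] turn deg [ -0.    -0.   -24.36] shift after turn [23.85 42.56  8.14]
```

Request:
send_rows(
  targets=[
    {"az": -6.1},
    {"az": -6.1},
    {"az": -6.1},
    {"az": -6.1},
    {"x": 2, "y": 3.5, "z": 0.7},
  ],
)

```text
$.targets[0]: bad value
```

Request:
send_rows(
  targets=[
    {"x": 2, "y": 3.5, "z": 0.7},
    {"x": 2, "y": 3.5, "z": 0.7},
    {"x": 2, "y": 3.5, "z": 0.7},
    {"x": 2, "y": 3.5, "z": 0.7},
    {"x": 2, "y": 3.5, "z": 0.7},
  ],
)

```text
$.targets[0]: bad value
```

Request:
send_rows(
  targets=[
    {"x": 2, "y": 3.5, "z": 0.7},
    {"x": 2, "y": 3.5, "z": 0.7},
    {"x": 2, "y": 3.5, "z": 0.7},
    {"x": 2, "y": 3.5, "z": 0.7},
    {"x": 2, "y": 3.5, "z": 0.7},
  ],
)

```text
$.targets[0]: bad value
```

Request:
send_rows(
  targets=[
    {"x": 1.8, "y": 3.5, "z": 0.4},
    {},
    {},
  ],
)

```text
$.targets[0]: bad value
```

```bash
cat >> h.py <<'E'
def wcloud():
    m=arm.camera_model('wrist');im,d=arm.get_image('wrist');d=d.astype(float)
    v,u=np.mgrid[0:480,0:640];a=(u-m['cx'])/m['fx'];b=(v-m['cy'])/m['fy'];r=np.hypot(a,b)+1e-9
    k=np.tan(np.minimum(r,1.5))/r
    p=np.stack([a*k*d,b*k*d,d,np.ones_like(d)],-1)
    P=(p@np.array(m['cam_to_world']).T)[...,:3];P[d<=0]=np.nan
    return im,P
E
python3 - <<'E'
from h import *
go(488,169.5,50,3)
im,P=wcloud();cv2.imwrite('pics/w1.png',im[:,:,::-1])
for b in arm.boxes_of('wrist','whetstone_center')[:2]:
    l,t,w,h=map(int,b['rect']);q=P[t-5:t+h+5,l-5:l+w+5].reshape(-1,3);q=q[(q[:,2]>17)&(q[:,2]<29)]
    print(b,len(q),np.median(q[:,2]),rect(q), np.median(P[t-15:t-5,l:l+w,2]))
E
```

```text
t 0.7 pos [227.6 582.1 231.4] z-axis [ 0.  0. -1.] F [0.6 0.7 0. ] w 85.1
shift now-axes cm [39.28 28.94 18.13] turn deg [ -0.    -0.   -24.36] shift after turn [23.85 42.56 18.14]
```

View pics/w1.png

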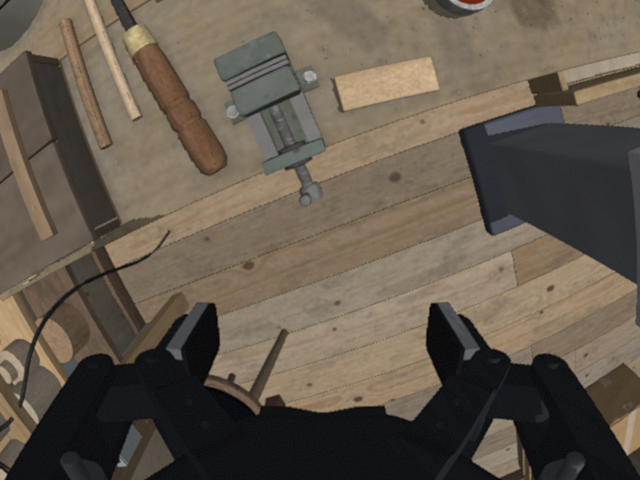

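The rows were refused because each one needs all seven numbers. The wrist picture shows the fingers at the bottom and only clutter at the bench edge, so the arm hasn't moved. I'll resend the rows in full.

Request:
send_rows(
  targets=[
    {"gripper": -1, "x": 0, "y": 0, "z": 0, "ax": 0, "ay": 0, "az": -6.1},
    {"gripper": -1, "x": 0, "y": 0, "z": 0, "ax": 0, "ay": 0, "az": -6.1},
    {"gripper": -1, "x": 0, "y": 0, "z": 0, "ax": 0, "ay": 0, "az": -6.1},
    {"gripper": -1, "x": 0, "y": 0, "z": 0, "ax": 0, "ay": 0, "az": -6.1},
    {"gripper": -1, "x": 2, "y": 3.5, "z": 0.7, "ax": 0, "ay": 0, "az": 0},
  ],
)

```text
clock: 1.22
position: [248.0, 552.9, 224.8]
ee_rot: [1.0, 0.031, 0.001, -0.002]
contact_force: [1.9, 1.4, 0.4]
gripper_width: 85.4
grasp_force: 0.0
```

Request:
send_rows(
  targets=[
    {"gripper": -1, "x": 2, "y": 3.5, "z": 0.7, "ax": 0, "ay": 0, "az": 0},
    {"gripper": -1, "x": 2, "y": 3.5, "z": 0.7, "ax": 0, "ay": 0, "az": 0},
    {"gripper": -1, "x": 2, "y": 3.5, "z": 0.7, "ax": 0, "ay": 0, "az": 0},
    {"gripper": -1, "x": 2, "y": 3.5, "z": 0.7, "ax": 0, "ay": 0, "az": 0},
    {"gripper": -1, "x": 2, "y": 3.5, "z": 0.7, "ax": 0, "ay": 0, "az": 0},
  ],
)

```text
clock: 1.63
position: [359.2, 377.1, 189.4]
ee_rot: [1.0, 0.027, 0.0, -0.0]
contact_force: [0.6, 1.1, 0.1]
gripper_width: 85.1
grasp_force: 0.0
```

Request:
send_rows(
  targets=[
    {"gripper": -1, "x": 2, "y": 3.5, "z": 0.7, "ax": 0, "ay": 0, "az": 0},
    {"gripper": -1, "x": 2, "y": 3.5, "z": 0.7, "ax": 0, "ay": 0, "az": 0},
    {"gripper": -1, "x": 2, "y": 3.5, "z": 0.7, "ax": 0, "ay": 0, "az": 0},
    {"gripper": -1, "x": 2, "y": 3.5, "z": 0.7, "ax": 0, "ay": 0, "az": 0},
    {"gripper": -1, "x": 1.8, "y": 3.5, "z": 0.7, "ax": 0, "ay": 0, "az": 0},
  ],
)

```text
clock: 2.05
position: [466.8, 207.6, 154.4]
ee_rot: [1.0, 0.027, 0.001, -0.0]
contact_force: [1.2, 0.1, 0.6]
gripper_width: 85.2
grasp_force: 0.0
```

```bash
python3 - <<'E'
from h import *
go(488,169.5,50,3)
im,P=wcloud();cv2.imwrite('pics/w2.png',im[:,:,::-1])
for b in arm.boxes_of('wrist','whetstone_center')[:2]:
    l,t,w,h=map(int,b['rect']);q=P[max(t-5,0):t+h+5,l-5:l+w+5].reshape(-1,3);q=q[(q[:,2]>17)&(q[:,2]<29)]
    print(b,len(q),np.median(q[:,2]),rect(q))
E
```

```text
t 2.05 pos [466.8 207.6 154.4] z-axis [ 0.001  0.001 -1.   ] F [1.2 0.1 0.6] w 85.2
shift now-axes cm [ 1.91  3.92 10.44] turn deg [-0.03 -0.06  0.06] shift after turn [ 1.92  3.91 10.44]
{'rect': [340.9, 133.6, 64.9, 133.4], 'score': 0.88} 7160 22.532531294684645 (array([489.9, 172.3]), 104.7, 42.4, 1.7)
```

```bash
python3 - <<'E'
from h import *
go(474.9,171.9,3,1.7)
E
```

```text
t 2.15 pos [466.7 204.6 153.1] z-axis [-0.002 -0.002 -1.   ] F [-0.4 -0.8 -0.6] w 85.2
shift now-axes cm [ 0.71  3.27 15.01] turn deg [0.11 0.14 0.94] shift after turn [ 0.72  3.29 15.01]
```

Request:
send_rows(
  targets=[
    {"gripper": -1, "x": 0.35, "y": 1.65, "z": 2, "ax": 0, "ay": 0, "az": 1},
    {"gripper": -1, "x": 0.35, "y": 1.65, "z": 2, "ax": 0, "ay": 0, "az": 0},
    {"gripper": -1, "x": 0, "y": 0, "z": 2.5, "ax": 0, "ay": 0, "az": 0},
    {"gripper": -1, "x": 0, "y": 0, "z": 2.5, "ax": 0, "ay": 0, "az": 0},
    {"gripper": -1, "x": 0, "y": 0, "z": 0, "ax": 0, "ay": 0, "az": 0},
  ],
)

```text
clock: 2.57
position: [471.4, 174.8, 60.5]
ee_rot: [1.0, 0.017, -0.004, 0.002]
contact_force: [-0.2, -0.9, -0.4]
gripper_width: 85.2
grasp_force: 0.0
```

```bash
python3 - <<'E'
from h import *
go(474.9,171.9,3,1.7)
im,P=wcloud();q=P.reshape(-1,3);q=q[(q[:,2]>18)&(q[:,2]<27)&(abs(q[:,0]-490)<80)&(abs(q[:,1]-172)<33)];print(rect(q),len(q))
E
```

```text
t 2.57 pos [471.4 174.8  60.5] z-axis [-0.007 -0.005 -1.   ] F [-0.2 -0.9 -0.4] w 85.2
shift now-axes cm [0.38 0.28 5.75] turn deg [0.26 0.44 0.26] shift after turn [0.34 0.3  5.75]
(array([489.3, 172.2]), 105.5, 42.5, 1.4) 15348
```

Request:
send_rows(
  targets=[
    {"gripper": -1, "x": 0.3, "y": 0.2, "z": 2, "ax": 0, "ay": 0.3, "az": 0.3},
    {"gripper": -1, "x": 0, "y": 0, "z": 2, "ax": 0, "ay": 0, "az": 0},
    {"gripper": -1, "x": 0, "y": 0, "z": 1.2, "ax": 0, "ay": 0, "az": 0},
    {"gripper": -1, "x": 0, "y": 0, "z": 0, "ax": 0, "ay": 0, "az": 0},
    {"gripper": -1, "x": 0, "y": 0, "z": 0, "ax": 0, "ay": 0, "az": 0},
  ],
)

```text
clock: 3.03
position: [478.2, 175.6, 13.5]
ee_rot: [1.0, 0.016, 0.003, -0.0]
contact_force: [0.2, -0.5, 0.1]
gripper_width: 85.1
grasp_force: 0.0
```

```bash
python3 - <<'E'
from h import *
go(474.9,171.9,3,1.7)
E
```

```text
t 3.03 pos [478.2 175.6  13.5] z-axis [ 0.007  0.001 -1.   ] F [ 0.2 -0.5  0.1] w 85.1
shift now-axes cm [-0.35  0.36  1.04] turn deg [-0.03 -0.38  0.12] shift after turn [-0.34  0.36  1.05]
```

Request:
send_rows(
  targets=[
    {"gripper": -1, "x": -0.2, "y": 0.3, "z": 0.5, "ax": 0, "ay": -0.4, "az": 0},
    {"gripper": -1, "x": 0, "y": 0, "z": 0.4, "ax": 0, "ay": 0, "az": 0},
    {"gripper": -1, "x": 0, "y": 0, "z": 0, "ax": 0, "ay": 0, "az": 0},
    {"gripper": 1, "x": 0, "y": 0, "z": 0, "ax": 0, "ay": 0, "az": 0},
    {"gripper": 1, "x": 0, "y": 0, "z": 0, "ax": 0, "ay": 0, "az": 0},
  ],
)

```text
clock: 3.45
position: [475.7, 171.7, 3.7]
ee_rot: [1.0, 0.015, -0.001, -0.0]
contact_force: [-0.2, 0.9, -0.1]
gripper_width: 63.7
grasp_force: 0.0
```

Request:
send_rows(
  targets=[
    {"gripper": 1, "x": 0, "y": 0, "z": 0, "ax": 0, "ay": 0, "az": 0},
    {"gripper": 1, "x": 0, "y": 0, "z": 0, "ax": 0, "ay": 0, "az": 0},
    {"gripper": 1, "x": 0, "y": 0, "z": 0, "ax": 0, "ay": 0, "az": 0},
    {"gripper": 1, "x": 0, "y": 0, "z": 0, "ax": 0, "ay": 0, "az": 0},
    {"gripper": 1, "x": 0, "y": 0, "z": 0, "ax": 0, "ay": 0, "az": 0},
  ],
)

```text
clock: 3.87
position: [475.9, 171.8, 3.8]
ee_rot: [1.0, 0.015, -0.0, -0.0]
contact_force: [-0.6, 0.3, 6.0]
gripper_width: 40.7
grasp_force: 63.0
```

Request:
send_rows(
  targets=[
    {"gripper": 1, "x": 0, "y": 0, "z": -1, "ax": 0, "ay": 0, "az": 0},
    {"gripper": 1, "x": 0, "y": 0, "z": -3, "ax": 0, "ay": 0, "az": 0},
    {"gripper": 1, "x": 0, "y": 0, "z": -3, "ax": 0, "ay": 0, "az": 0},
    {"gripper": 1, "x": 0, "y": 0, "z": -3, "ax": 0, "ay": 0, "az": 0},
    {"gripper": 1, "x": 0, "y": 0, "z": -2, "ax": 0, "ay": 0, "az": 0},
  ],
)

```text
clock: 4.28
position: [475.9, 171.7, 125.8]
ee_rot: [1.0, 0.015, -0.0, -0.001]
contact_force: [0.5, 0.3, -2.9]
gripper_width: 40.4
grasp_force: 62.2
```

Request:
send_rows(
  targets=[
    {"gripper": 1, "x": 0, "y": 3, "z": 0, "ax": 0, "ay": 0, "az": 0},
    {"gripper": 1, "x": 0, "y": 3.5, "z": 0, "ax": 0, "ay": 0, "az": 0},
    {"gripper": 1, "x": 0, "y": 3.5, "z": 0, "ax": 0, "ay": 0, "az": 0},
    {"gripper": 1, "x": 0, "y": 3.5, "z": 0, "ax": 0, "ay": 0, "az": 0},
    {"gripper": 1, "x": 0, "y": 3.5, "z": 0, "ax": 0, "ay": 0, "az": 0},
  ],
)

```text
clock: 4.7
position: [479.6, 0.1, 123.1]
ee_rot: [1.0, 0.015, -0.002, -0.0]
contact_force: [1.0, -0.2, -2.5]
gripper_width: 40.8
grasp_force: 62.1
```

Request:
send_rows(
  targets=[
    {"gripper": 1, "x": 0, "y": 3.5, "z": 0, "ax": 0, "ay": 0, "az": 0},
    {"gripper": 1, "x": 0, "y": 3.5, "z": 0, "ax": 0, "ay": 0, "az": 0},
    {"gripper": 1, "x": 0, "y": 3.5, "z": 0, "ax": 0, "ay": 0, "az": 0},
    {"gripper": 1, "x": 0, "y": 3.5, "z": 0, "ax": 0, "ay": 0, "az": 0},
    {"gripper": 1, "x": 0, "y": 3, "z": 0, "ax": 0, "ay": 0, "az": 0},
  ],
)

```text
clock: 5.12
position: [484.7, -170.2, 122.9]
ee_rot: [1.0, 0.015, -0.002, -0.0]
contact_force: [1.1, 0.2, -2.5]
gripper_width: 40.5
grasp_force: 62.1
```

Request:
send_rows(
  targets=[
    {"gripper": 1, "x": 0, "y": 0, "z": 0, "ax": 0, "ay": 0, "az": 5.5},
    {"gripper": 1, "x": 0, "y": 0, "z": 0, "ax": 0, "ay": 0, "az": 5.5},
    {"gripper": 1, "x": 0, "y": 0, "z": 0, "ax": 0, "ay": 0, "az": 5.5},
    {"gripper": 1, "x": 0, "y": 0, "z": 0, "ax": 0, "ay": 0, "az": 5},
    {"gripper": 1, "x": 0, "y": 0, "z": 0, "ax": 0, "ay": 0, "az": 0},
  ],
)

```text
clock: 5.53
position: [484.9, -168.3, 122.8]
ee_rot: [0.985, -0.173, -0.002, 0.0]
contact_force: [-0.3, 0.4, -2.6]
gripper_width: 40.7
grasp_force: 62.1
```

```bash
python3 - <<'E'
from h import *
go(490,-175,60,-20)
im,P=wcloud();cv2.imwrite('pics/w3.png',im[:,:,::-1]);np.save('pics/w3.npy',P)
I=im.astype(int);g=(I[...,1]>I[...,0]*1.4)&(I[...,1]>60)&(P[...,2]>62)&(P[...,2]<90)
print('hood',g.sum(),np.nanmedian(P[g][:,2]),rect(P[g]))
E
```

```text
t 5.53 pos [ 484.9 -168.3  122.8] z-axis [-0.004  0.001 -1.   ] F [-0.3  0.4 -2.6] w 40.7
shift now-axes cm [0.73 0.45 6.27] turn deg [0.04 0.22 0.1 ] shift after turn [0.7  0.46 6.28]
hood 2115 74.46523882690042 (array([ 617.9, -218.6]), 88.8, 8.9, 70.7)
```

View pics/w3.png

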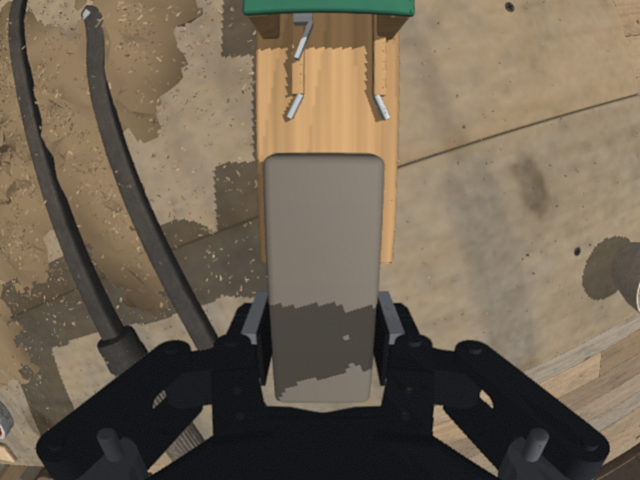

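The stone is held straight, with its front at about (325,155). The guide strips show at columns 297 and 380, and the hood edge at row 14. Next I'll measure the channel and the stone in one frame.

```bash
python3 - <<'E'
from h import *
P=np.load('pics/w3.npy');O=np.array([612.3,-219.4]);a=np.radians(-20);ex=np.array([np.cos(a),np.sin(a)]);ey=np.array([-ex[1],ex[0]])
X=(P[...,:2]-O)@ex;Y=(P[...,:2]-O)@ey;Z=P[...,2]
print('edge x by y',[(y,round(np.nanmin(X[(Z>65)&(Z<85)&(abs(Y-y)<5)]),1)) for y in (-35,-15,0,15,35)])
hy=Y[(Z>65)&(Z<85)&(X>-10)&(X<15)];print('hood y',hy.min(),hy.max())
for x in range(-64,-4,5):
    k=(Z>16.5)&(Z<30)&(abs(X-x)<2.5);l=Y[k&(Y>5)&(Y<45)];r=Y[k&(Y<-5)&(Y>-45)]
    print(x,k.sum(),[np.round(np.percentile(v,[3,97]),1) for v in (l,r) if len(v)>3])
k=(Z>9)&(Z<15)&(X<-58)&(X>-150);
for x in (-70,-80):
    b=Y[k&(abs(X-x)<4)];print('board y',x,b.min(),b.max())
s=arm.read_state();p=s['position'];print('tcp dock',(p[:2]-O)@ex,(p[:2]-O)@ey)
zt=P[200:370,285:365,2];print('stone top',np.nanmedian(zt))
k=(Z>np.nanmedian(zt)-6)&(Z<np.nanmedian(zt)+6)
k[:, :255]=0;k[:,395:]=0;k[410:]=0
q=P[k];r=rect(q);print('stone',r,(r[0]-O)@ex,(r[0]-O)@ey)
k[230:]=0;q=P[k];print('front part y',[(x,np.round([Y[k&(abs(X-x)<3)].min(),Y[k&(abs(X-x)<3)].max()],1)) for x in (-75,-85,-95,-105) if (k&(abs(X-x)<3)).sum()>5], X[k].max())
E
```

```text
edge x by y [(-35, np.float64(0.3)), (-15, np.float64(0.5)), (0, np.float64(0.0)), (15, np.float64(0.3)), (35, np.float64(0.5))]
hood y -42.72336121357313 47.482624783449516
-64 164 []
-59 170 []
-54 305 [array([24.4, 28.4]), array([-37.8, -33.5])]
-49 346 [array([21.9, 27.1]), array([-36.6, -30.9])]
-44 345 [array([19.3, 25.1]), array([-34.3, -28.9])]
-39 360 [array([18., 25.]), array([-34.7, -27.5])]
-34 412 [array([18. , 25.1]), array([-34.9, -27.1])]
-29 368 [array([18. , 25.1]), array([-34.8, -27. ])]
-24 356 [array([18. , 25.8]), array([-34.9, -27.2])]
-19 360 [array([17.5, 25.7]), array([-34.9, -27.1])]
-14 318 [array([17.5, 25.1]), array([-35., -27.])]
-9 299 [array([17.1, 25.1]), array([-34.8, -27.4])]
board y -70 -45.95721859914174 298.31506701442544
board y -80 -46.97306103043593 278.1374230935796
tcp dock -137.0122641492177 4.624289924492938
stone top 141.49594394447598
stone (array([ 497.9, -172.2]), 105.5, 53.2, -19.7) -123.64418658287947 5.226387304638399
front part y [(-75, array([-15.8,  26.5])), (-85, array([-16. ,  26.3])), (-95, array([-15.9,  26.3]))] -70.88371419610651
```

Request:
send_rows(
  targets=[
    {"gripper": 1, "x": 1, "y": 0.5, "z": 2, "ax": 0, "ay": 0, "az": 0},
    {"gripper": 1, "x": 1, "y": 0.5, "z": 2, "ax": 0, "ay": 0, "az": 0},
    {"gripper": 1, "x": 0, "y": 0, "z": 2, "ax": 0, "ay": 0.2, "az": 0},
    {"gripper": 1, "x": 0, "y": 0, "z": 2, "ax": 0, "ay": 0, "az": 0},
    {"gripper": 1, "x": 0, "y": 0, "z": 0, "ax": 0, "ay": 0, "az": 0},
  ],
)

```text
clock: 6.0
position: [497.8, -184.0, 39.3]
ee_rot: [0.985, -0.171, -0.004, 0.0]
contact_force: [-1.7, 0.6, -3.2]
gripper_width: 40.9
grasp_force: 62.0
```

```bash
cat >> h.py <<'E'
O=np.array([610.7,-223.8]);ex=np.array([np.cos(np.radians(20)),-np.sin(np.radians(20))]);ey=np.array([-ex[1],ex[0]])
def dk(p): p=np.asarray(p)[...,:2]-O; return np.stack([p@ex,p@ey],-1)
def wd(x,y): return O+x*ex+y*ey
def look(name,zs):
    im,P=wcloud();cv2.imwrite(f'pics/{name}.png',im[:,:,::-1]);np.save(f'pics/{name}.npy',P)
    D=dk(P);X,Y,Z=D[...,0],D[...,1],P[...,2]
    p=arm.read_state()['position'];print('tcp dock',np.round(dk(p),1),p[2])
    for x in (-34,-22,-10):
        k=(Z>17)&(Z<30)&(abs(X-x)<4);l=Y[k&(Y>10)&(Y<40)];r=Y[k&(Y<-10)&(Y>-40)]
        if len(l)>5 and len(r)>5: print('strips',x,np.percentile(l,3).round(1),np.percentile(r,97).round(1))
    k=abs(Z-zs)<4
    for x in range(-160,10,10):
        v=Y[k&(abs(X-x)<3)&(abs(Y)<35)]
        if len(v)>10:print('stone',x,np.percentile(v,[1,99]).round(1))
    v=X[k&(abs(Y)<15)]
    if len(v): print('stone x',v.min().round(1),v.max().round(1))
E
python3 - <<'E'
from h import *
look('w4',arm.read_state()['position'][2]+18.7)
go(*wd(-116.5,-.6),16,-20)
E
```

```text
tcp dock [-118.2   -0.9] 41.32675862345842
strips -34 22.3 -22.4
strips -22 22.3 -22.5
strips -10 21.5 -22.6
stone -160 [-19.9  18.2]
stone -150 [-20.4  20.1]
stone -140 [-20.3  20.2]
stone -130 [-20.6  19.9]
stone -120 [-20.5  20.2]
stone -110 [-33.4  32.7]
stone -100 [-20.5  20. ]
stone -90 [-20.5  19.9]
stone -80 [-20.5  19.9]
stone -70 [-20.7  19.9]
stone -60 [-20.6  20. ]
stone 0 [-34.7 -25. ]
stone x -158.8 -53.3
t 6.05 pos [ 499.3 -184.2   41.3] z-axis [-0.005 -0.001 -1.   ] F [ 0.3 -0.4 -1.7] w 40.7
shift now-axes cm [ 0.18 -0.04  2.53] turn deg [0.12 0.24 0.32] shift after turn [ 0.17 -0.03  2.53]
```

Request:
send_rows(
  targets=[
    {"gripper": 1, "x": 0.2, "y": 0, "z": 1, "ax": 0, "ay": 0.2, "az": 0.2},
    {"gripper": 1, "x": 0, "y": 0, "z": 0.8, "ax": 0, "ay": 0, "az": 0},
    {"gripper": 1, "x": 0, "y": 0, "z": 0.4, "ax": 0, "ay": 0, "az": 0},
    {"gripper": 1, "x": 0, "y": 0, "z": 0.2, "ax": 0, "ay": 0, "az": 0},
    {"gripper": 1, "x": 0, "y": 0, "z": 0, "ax": 0, "ay": 0, "az": 0},
  ],
)

```text
clock: 6.47
position: [503.3, -185.1, 19.4]
ee_rot: [0.985, -0.173, 0.002, 0.001]
contact_force: [0.1, -0.8, -2.8]
gripper_width: 40.6
grasp_force: 62.2
```

Request:
send_rows(
  targets=[
    {"gripper": 1, "x": 0, "y": 0, "z": 0.2, "ax": 0, "ay": 0, "az": 0},
    {"gripper": 1, "x": 0.7, "y": 0, "z": 0, "ax": 0, "ay": 0, "az": 0},
    {"gripper": 1, "x": 0.7, "y": 0, "z": 0, "ax": 0, "ay": 0, "az": 0},
    {"gripper": 1, "x": 0.4, "y": 0, "z": 0, "ax": 0, "ay": 0, "az": 0},
    {"gripper": 1, "x": 0, "y": 0, "z": 0, "ax": 0, "ay": 0, "az": 0},
  ],
)

```text
clock: 6.88
position: [522.2, -191.8, 17.7]
ee_rot: [0.985, -0.173, 0.004, 0.001]
contact_force: [0.1, -0.8, -2.4]
gripper_width: 40.2
grasp_force: 62.2
```

```bash
python3 - <<'E'
from h import *
look('w5',arm.read_state()['position'][2]+18.7)
go(*wd(-98.5,-.6),16,-20)
E
```

```text
tcp dock [-95.1  -0.3] 17.44424071715572
strips -34 23.5 -22.6
strips -22 22.2 -22.6
strips -10 21.3 -22.6
stone -130 [-19.2  21.3]
stone -120 [-19.4  20.9]
stone -110 [-19.5  21.1]
stone -100 [-19.6  20.9]
stone -90 [-32.5  34. ]
stone -80 [-21.1  21.9]
stone -70 [-19.7  21. ]
stone -60 [-19.7  20.9]
stone -50 [-19.8  20.8]
stone -40 [-19.9  20.9]
stone -30 [-19.5  20.5]
stone -10 [21.4 26.3]
stone 0 [-34.4  22.7]
stone x -133.7 -28.0
t 6.93 pos [ 521.2 -191.6   17.4] z-axis [ 0.006 -0.002 -1.   ] F [ 0.5 -0.  -2. ] w 40.3
shift now-axes cm [-0.34  0.03  0.14] turn deg [ 0.02 -0.35  0.03] shift after turn [-0.34  0.03  0.14]
```

Request:
send_rows(
  targets=[
    {"gripper": 1, "x": 0.6, "y": 0.05, "z": 0, "ax": 0, "ay": -0.3, "az": 0},
    {"gripper": 1, "x": 0.6, "y": 0, "z": 0.1, "ax": 0, "ay": 0, "az": 0},
    {"gripper": 1, "x": 0, "y": 0, "z": 0.1, "ax": 0, "ay": 0, "az": 0},
    {"gripper": 1, "x": 0, "y": 0, "z": 0, "ax": 0, "ay": 0, "az": 0},
    {"gripper": 1, "x": 0, "y": 0, "z": 0, "ax": 0, "ay": 0, "az": 0},
  ],
)

```text
clock: 7.35
position: [532.4, -196.1, 15.9]
ee_rot: [0.985, -0.173, 0.001, 0.0]
contact_force: [0.7, -0.1, 0.1]
gripper_width: 41.0
grasp_force: 62.5
```

Request:
send_rows(
  targets=[
    {"gripper": 0, "x": 0, "y": 0, "z": 0, "ax": 0, "ay": 0, "az": 0},
    {"gripper": -0.5, "x": 0, "y": 0, "z": 0, "ax": 0, "ay": 0, "az": 0},
    {"gripper": -1, "x": 0, "y": 0, "z": 0, "ax": 0, "ay": 0, "az": 0},
    {"gripper": -1, "x": 0, "y": 0, "z": 0, "ax": 0, "ay": 0, "az": 0},
    {"gripper": -1, "x": 0, "y": 0, "z": 0, "ax": 0, "ay": 0, "az": 0},
  ],
)

```text
clock: 7.77
position: [531.2, -195.9, 15.5]
ee_rot: [0.985, -0.173, -0.0, 0.0]
contact_force: [0.4, 0.5, 0.7]
gripper_width: 85.1
grasp_force: 0.0
```

Request:
send_rows(
  targets=[
    {"gripper": -1, "x": 0, "y": 0, "z": 0, "ax": 0, "ay": 0, "az": 0},
    {"gripper": -1, "x": 0, "y": 0, "z": -1, "ax": 0, "ay": 0, "az": 0},
    {"gripper": -1, "x": 0, "y": 0, "z": -3, "ax": 0, "ay": 0, "az": 0},
    {"gripper": -1, "x": -2, "y": 0, "z": -3, "ax": 0, "ay": 0, "az": 0},
    {"gripper": -1, "x": -3, "y": 0, "z": -2, "ax": 0, "ay": 0, "az": 0},
  ],
)

```text
clock: 8.18
position: [487.4, -179.4, 108.4]
ee_rot: [0.985, -0.173, 0.003, 0.001]
contact_force: [-0.9, 0.9, 1.5]
gripper_width: 85.6
grasp_force: 0.0
```

```bash
python3 - <<'E'
from h import *
look('w6',34)
go(*wd(-170,-4),60,-20,34)
E
```

```text
tcp dock [-137.2   -1. ] 111.04016150197789
strips -34 22.6 -22.3
strips -22 22.4 -22.6
strips -10 21.4 -22.4
stone -120 [-19.4  20.3]
stone -110 [-19.9  20.7]
stone -100 [-20.1  20.5]
stone -90 [-20.1  21.1]
stone -80 [-20.4  20.9]
stone -70 [-20.6  20.7]
stone -60 [-20.1  20.8]
stone -50 [-20.7  20.6]
stone -40 [-20.6  20.4]
stone -30 [-20.5  20.5]
stone -20 [-20.5  20. ]
stone -10 [21.4 25.8]
stone 0 [-34.7  22.4]
stone x -122.1 -17.6
t 8.23 pos [ 481.4 -177.8  111. ] z-axis [ 0.004 -0.    -1.   ] F [-5.9  2.1  0.4] w 85.7
shift now-axes cm [-3.3   0.31  5.09] turn deg [-7.000e-02  3.376e+01 -1.000e-02] shift after turn [-5.57  0.3   2.4 ]
```

View pics/w6.png

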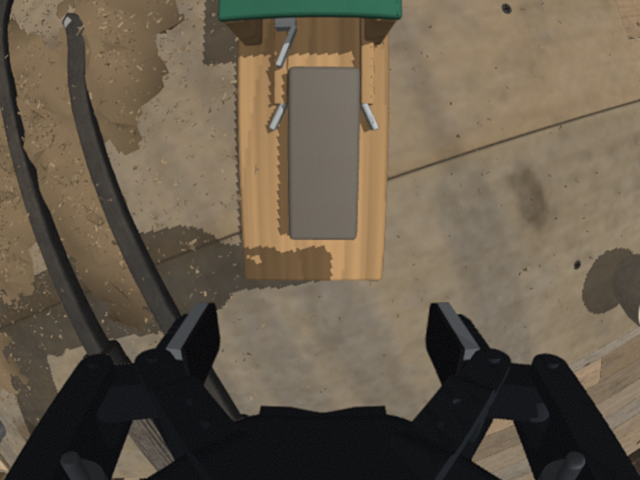

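The stone lies straight between the strips, its near end at (323,238), about 122 mm before the hood. Next I'll shut the fingers and lean the tool.

Request:
send_rows(
  targets=[
    {"gripper": 1, "x": 0, "y": 0, "z": 0, "ax": 0, "ay": 6.8, "az": 0},
    {"gripper": 1, "x": 0, "y": 0, "z": 0, "ax": 0, "ay": 6.8, "az": 0},
    {"gripper": 1, "x": 0, "y": 0, "z": 0, "ax": 0, "ay": 6.8, "az": 0},
    {"gripper": 1, "x": 0, "y": 0, "z": 0, "ax": 0, "ay": 6.8, "az": 0},
    {"gripper": 1, "x": 0, "y": 0, "z": 0, "ax": 0, "ay": 6.8, "az": 0},
  ],
)

```text
clock: 8.65
position: [490.2, -204.4, 130.9]
ee_rot: [0.965, -0.177, 0.187, 0.055]
contact_force: [1.0, -0.9, 1.8]
gripper_width: 25.3
grasp_force: 0.0
```

Request:
send_rows(
  targets=[
    {"gripper": 1, "x": 0, "y": 0, "z": 0, "ax": 0, "ay": 0, "az": 0},
    {"gripper": 1, "x": 0, "y": 0, "z": 0, "ax": 0, "ay": 0, "az": 0},
    {"gripper": 1, "x": 0, "y": 0, "z": 0, "ax": 0, "ay": 0, "az": 0},
    {"gripper": 1, "x": 0, "y": 0, "z": 0, "ax": 0, "ay": 0, "az": 0},
    {"gripper": 1, "x": 0, "y": 0, "z": 0, "ax": 0, "ay": 0, "az": 0},
  ],
)

```text
clock: 9.07
position: [492.5, -205.2, 131.3]
ee_rot: [0.965, -0.177, 0.187, 0.055]
contact_force: [-0.1, -0.5, 0.4]
gripper_width: -0.1
grasp_force: 0.0
```

```bash
python3 - <<'E'
from h import *
go(*wd(-150,-4),35,-20,34)
E
```

```text
t 9.07 pos [ 492.5 -205.2  131.3] z-axis [ 0.342 -0.173 -0.924] F [-0.1 -0.5  0.4] w -0.1
shift now-axes cm [-6.69 -2.21  7.57] turn deg [ 2.62 11.61 -0.07] shift after turn [-8.09 -1.9   6.16]
```

```bash
python3 - <<'E'
from h import *
print(np.round(arm.read_state()['joints'],3))
E
```

```text
[-0.088  0.174 -0.869  0.732 -0.214  0.601]
```

```bash
python3 - <<'E'
from h import *
go(*wd(-142,-4),40,-20,15)
E
```

```text
t 9.07 pos [ 492.5 -205.2  131.3] z-axis [ 0.342 -0.173 -0.924] F [-0.1 -0.5  0.4] w -0.1
shift now-axes cm [-5.76 -2.2   7.41] turn deg [ 2.57 -7.39 -0.51] shift after turn [-4.74 -1.9   8.18]
```

Request:
send_rows(
  targets=[
    {"gripper": 1, "x": 0, "y": 0, "z": 0, "ax": 1.3, "ay": -3.7, "az": -0.2},
    {"gripper": 1, "x": 0, "y": 0, "z": 0, "ax": 1.3, "ay": -3.7, "az": -0.2},
    {"gripper": 1, "x": -2.4, "y": -1, "z": 0, "ax": 0, "ay": 0, "az": 0},
    {"gripper": 1, "x": -2.3, "y": -0.9, "z": 0, "ax": 0, "ay": 0, "az": 0},
    {"gripper": 1, "x": 0, "y": 0, "z": 0, "ax": 0, "ay": 0, "az": 0},
  ],
)

```text
clock: 9.48
position: [452.6, -182.4, 115.8]
ee_rot: [0.971, -0.179, 0.153, 0.049]
contact_force: [-1.3, -0.3, -1.6]
gripper_width: 0.0
grasp_force: 0.0
```

```bash
python3 - <<'E'
from h import *
go(*wd(-142,-4),40,-20,15)
print(np.round(arm.read_state()['joints'],3))
E
```

```text
t 9.48 pos [ 452.6 -182.4  115.8] z-axis [ 0.28  -0.149 -0.948] F [-1.3 -0.3 -1.6] w 0.0
shift now-axes cm [-0.43 -1.46  7.79] turn deg [ 2.54 -3.35 -0.54] shift after turn [ 0.04 -1.12  7.86]
[-0.006  0.149 -0.891  0.557 -0.283  0.695]
```

Request:
send_rows(
  targets=[
    {"gripper": 1, "x": 0, "y": 0, "z": 0, "ax": 0.6, "ay": -1.5, "az": 0},
    {"gripper": 1, "x": 0, "y": 0, "z": 0, "ax": 0.6, "ay": -1.5, "az": 0},
    {"gripper": 1, "x": 0, "y": 0, "z": 0, "ax": 0.6, "ay": -1.5, "az": -0.2},
    {"gripper": 1, "x": 0, "y": 0, "z": 0, "ax": 0.6, "ay": -1.5, "az": -0.2},
    {"gripper": 1, "x": 0, "y": 0, "z": 0, "ax": 0, "ay": 0, "az": 0},
  ],
)

```text
clock: 9.9
position: [460.4, -183.1, 119.5]
ee_rot: [0.978, -0.175, 0.111, 0.018]
contact_force: [0.8, -0.2, 1.2]
gripper_width: -0.0
grasp_force: 0.0
```

```bash
python3 - <<'E'
from h import *
go(*wd(-142,-4),40,-20,12)
print(np.round(arm.read_state()['joints'],3))
E
```

```text
t 9.9 pos [ 460.4 -183.1  119.5] z-axis [ 0.211 -0.074 -0.975] F [ 0.8 -0.2  1.2] w -0.0
shift now-axes cm [-0.5  -0.9   8.04] turn deg [-0.14 -0.91 -0.27] shift after turn [-0.37 -0.92  8.05]
[-0.008  0.191 -0.675  0.153 -0.496  1.098]
```

Request:
send_rows(
  targets=[
    {"gripper": 1, "x": -1, "y": -0.9, "z": 2, "ax": 0, "ay": 0, "az": 0},
    {"gripper": 1, "x": 0, "y": 0, "z": 2.6, "ax": 0, "ay": 0, "az": 0},
    {"gripper": 1, "x": 0, "y": 0, "z": 2.5, "ax": 0, "ay": 0, "az": 0},
    {"gripper": 1, "x": 0, "y": 0, "z": 1.5, "ax": 0, "ay": 0, "az": 0},
    {"gripper": 1, "x": 0, "y": 0, "z": 0, "ax": 0, "ay": 0, "az": 0},
  ],
)

```text
clock: 10.32
position: [467.0, -178.1, 29.3]
ee_rot: [0.979, -0.174, 0.106, 0.02]
contact_force: [-0.5, 0.0, 0.3]
gripper_width: -0.2
grasp_force: 0.0
```

```bash
python3 - <<'E'
from h import *
go(*wd(-135,-4),22,-20,12)
print(np.round(arm.read_state()['joints'],3), dk(arm.read_state()['position']))
E
```

```text
t 10.32 pos [ 467.  -178.1   29.3] z-axis [ 0.201 -0.075 -0.977] F [-0.5  0.   0.3] w -0.2
shift now-axes cm [ 1.37 -0.22  1.05] turn deg [ 0.12 -0.38 -0.17] shift after turn [ 1.38 -0.21  1.04]
[-0.02   0.358 -0.836  0.394 -0.187  0.858] [-150.63848365   -6.14200971]
```

```bash
cat > fk.py <<'E'
import numpy as np
from scipy.optimize import least_squares
from scipy.spatial.transform import Rotation as R
J=[[1.457,.385,.008,0,-1.194,-.259],[-.088,.174,-.869,.732,-.214,.601],[-.006,.149,-.891,.557,-.283,.695],[-.008,.191,-.675,.153,-.496,1.098],[-.02,.358,-.836,.394,-.187,.858]]
Pm=[[227.6,582.1,231.3],[492.5,-205.2,131.3],[452.6,-182.4,115.8],[460.4,-183.1,119.5],[467,-178.1,29.3]]
Q=[[.98268,-.185306,0,0],[.965,-.177,.187,.055],[.971,-.179,.153,.049],[.978,-.175,.111,.018],[.979,-.174,.106,.02]]
S=None
def fk(j,g,s=(1,-1,1,-1,1)):
    h,a1,L1,d,L2,a3,Lt=g
    e=lambda a,t:R.from_euler(a,t)
    r=e('z',j[0]);p=r.apply([a1,0,h]);r=r*e('y',s[0]*j[1]);p=p+r.apply([0,d,L1]);r=r*e('y',s[1]*j[2]);p=p+r.apply([L2,0,a3])
    r=r*e('x',s[2]*j[3])*e('y',s[3]*j[4])*e('x',s[4]*j[5]);return p+r.apply([Lt,0,0]),r
if __name__=='__main__':
  for s4 in (1,-1):
   for s6 in (1,-1):
    s=(1,-1,s4,-1,s6)
    f=lambda g:np.concatenate([np.array(fk(j,g,s)[0])-p for j,p in zip(J,Pm)])
    o=least_squares(f,[300,0,350,-160,350,0,250],bounds=([-100,-100,100,-300,100,-150,100],[800,200,700,300,800,150,500]))
    za=[np.abs(fk(j,o.x,s)[1].apply([1,0,0])-R.from_quat(q).apply([0,0,1])).max().round(3) for j,q in zip(J,Q)]
    tr=[np.round((fk(j,o.x,s)[1].inv()*R.from_quat(q)).as_quat(),2) for j,q in zip(J,Q)]
    print(s,np.round(o.x),np.abs(o.fun).max().round(2),za);print(tr)
E
python3 fk.py
```

```text
(1, -1, 1, -1, 1) [ 149.  125.  456. -192.  311.   32.  256.] 30.95 [np.float64(0.0), np.float64(0.282), np.float64(0.296), np.float64(0.145), np.float64(0.143)]
[array([ 0.36, -0.61,  0.36, -0.61]), array([0.53, 0.29, 0.67, 0.43]), array([0.56, 0.23, 0.7 , 0.38]), array([0.6 , 0.27, 0.67, 0.34]), array([0.6 , 0.28, 0.67, 0.35])]
(1, -1, 1, -1, -1) [ 149.  125.  456. -192.  311.   32.  256.] 30.95 [np.float64(0.0), np.float64(0.282), np.float64(0.296), np.float64(0.145), np.float64(0.143)]
[array([ 0.5, -0.5,  0.5, -0.5]), array([ 0.68, -0.14,  0.72,  0.05]), array([ 0.67, -0.27,  0.69, -0.07]), array([ 0.58, -0.48,  0.55, -0.38]), array([ 0.65, -0.32,  0.65, -0.22])]
(1, -1, -1, -1, 1) [ 193.   96.  500. -142.  329.   22.  326.] 28.41 [np.float64(0.0), np.float64(0.001), np.float64(0.001), np.float64(0.0), np.float64(0.001)]
[array([ 0.36, -0.61,  0.36, -0.61]), array([ 0.7 , -0.13,  0.69, -0.13]), array([ 0.7 , -0.06,  0.7 , -0.06]), array([0.67, 0.22, 0.67, 0.22]), array([0.71, 0.05, 0.71, 0.05])]
(1, -1, -1, -1, -1) [ 193.   96.  500. -142.  329.   22.  326.] 28.41 [np.float64(0.0), np.float64(0.001), np.float64(0.001), np.float64(0.0), np.float64(0.001)]
[array([ 0.5, -0.5,  0.5, -0.5]), array([ 0.5, -0.5,  0.5, -0.5]), array([ 0.5, -0.5,  0.5, -0.5]), array([ 0.5, -0.5,  0.5, -0.5]), array([ 0.5, -0.5,  0.5, -0.5])]
```

```bash
cat > fk2.py <<'E'
from fk import *
s=(1,-1,-1,-1,-1);e=lambda a,t:R.from_euler(a,t)
def fk2(j,g):
    h,a1,L1,d,L2,a3,Lt,a2,a5,b5=g
    r=e('z',j[0]);p=r.apply([a1,0,h]);r=r*e('y',j[1]);p=p+r.apply([a2,d,L1]);r=r*e('y',-j[2]);p=p+r.apply([L2,0,a3])
    r=r*e('x',-j[3]);p=p+r.apply([0,b5,0]);r=r*e('y',-j[4]);p=p+r.apply([Lt,0,a5]);r=r*e('x',-j[5]);return p,r
def fit():
    f=lambda g:np.concatenate([np.array(fk2(j,g)[0])-p for j,p in zip(J,Pm)]+[(g-np.array([193,96,450,-100,330,20,300,0,0,0]))*1e-3])
    return least_squares(f,[193,96,450,-100,330,20,300,0,0,0])
if __name__=='__main__':
    o=fit();print(np.round(o.x,1));print(np.round(o.fun[:-10].reshape(-1,3),1))
E
python3 fk2.py
```

```text
[ 1.605e+02  0.000e+00  5.677e+02  2.000e-01  4.223e+02  0.000e+00
  3.008e+02 -2.500e+00  7.000e-01 -1.600e+02]
[[-0.2  0.   0. ]
 [-0.2  0.1  0. ]
 [ 0.2 -0.   0. ]
 [-0.  -0.2 -0.1]
 [ 0.  -0.  -0. ]]
```

```bash
cat > ik.py <<'E'
from fk2 import *
import h as H
G=fit().x
lo=[-3.14,-1.21,-1.07,-3.16,-2.99,-3.1];hi=[3.14,2.06,1.41,2.05,-.16,3.1]
C=R.from_quat([.5,-.5,.5,-.5])
def ik(x,y,z,lean,yaw=-20,j0=None):
    p=np.array([*H.wd(x,y),z]);T=H.rot(yaw,lean);best=None
    f=lambda j:np.concatenate([(fk2(j,G)[0]-p)/100,(T.inv()*(fk2(j,G)[1]*C)).as_rotvec()*3])
    for s in ([j0] if j0 is not None else [[0,.5,-.5,.3,-.4,1],[0,.5,-.5,-1.2,-.4,1],[0,.5,-.5,1.5,-.4,1],[-.3,.6,-.8,-3,-.4,-2],[-.6,.6,-.8,-2.5,-.4,-2]]):
        o=least_squares(f,np.clip(s,np.array(lo)+.01,np.array(hi)-.01),bounds=(lo,hi))
        if best is None or o.cost<best.cost-1e-6: best=o
    return best.cost,best.x
if __name__=='__main__':
  for x in (-150,-125,-90,-60,-30,-10,10,25):
    for l in (-10,0,10,20,34):
      c,j=ik(x,-4,22,l);print(x,l,'OK' if c<1e-5 else '--',np.round(j,2))
E
python3 ik.py
```

```text
-150 -10 OK [-0.07  0.51 -0.39 -0.07 -0.84  1.34]
-150 0 OK [-0.03  0.44 -0.54  0.   -0.59  1.26]
-150 10 OK [-0.01  0.39 -0.75  0.22 -0.27  1.02]
-150 20 -- [-0.04  0.36 -0.78  0.14 -0.16  1.13]
-150 34 -- [-0.61  0.38 -0.66 -2.15 -0.16 -2.35]
-125 -10 OK [-0.08  0.54 -0.33 -0.06 -0.87  1.34]
-125 0 OK [-0.05  0.47 -0.48  0.   -0.62  1.27]
-125 10 OK [-0.02  0.42 -0.68  0.18 -0.31  1.08]
-125 20 -- [-0.05  0.38 -0.75  0.19 -0.16  1.09]
-125 34 -- [-0.61  0.41 -0.63 -2.22 -0.16 -2.27]
-90 -10 OK [-0.09  0.59 -0.24 -0.06 -0.91  1.35]
-90 0 OK [-0.07  0.51 -0.4   0.   -0.66  1.29]
-90 10 OK [-0.04  0.46 -0.58  0.15 -0.37  1.13]
-90 20 -- [-0.06  0.42 -0.7   0.27 -0.16  1.04]
-90 34 -- [-0.62  0.45 -0.59 -2.35 -0.16 -2.14]
-60 -10 OK [-0.11  0.62 -0.16 -0.05 -0.95  1.36]
-60 0 OK [-0.08  0.55 -0.32 -0.   -0.7   1.31]
-60 10 OK [-0.06  0.49 -0.5   0.12 -0.41  1.17]
-60 20 -- [-0.08  0.46 -0.66  0.33 -0.16  0.99]
-60 34 -- [-0.62  0.48 -0.57 -2.48 -0.16 -2.01]
-30 -10 OK [-0.12  0.66 -0.08 -0.05 -1.    1.37]
-30 0 OK [-0.1   0.59 -0.24  0.   -0.74  1.32]
-30 10 OK [-0.08  0.53 -0.42  0.11 -0.46  1.21]
-30 20 -- [-0.09  0.49 -0.62  0.39 -0.16  0.94]
-30 34 -- [-0.61  0.51 -0.55 -2.62 -0.16 -1.88]
-10 -10 OK [-0.12  0.69 -0.03 -0.05 -1.03  1.37]
-10 0 OK [-0.11  0.61 -0.19 -0.   -0.77  1.33]
-10 10 OK [-0.08  0.55 -0.36  0.1  -0.49  1.22]
-10 20 -- [-0.1   0.51 -0.59  0.43 -0.16  0.91]
-10 34 -- [-0.61  0.53 -0.53 -2.71 -0.16 -1.79]
10 -10 OK [-0.13  0.72  0.03 -0.04 -1.06  1.38]
10 0 OK [-0.11  0.64 -0.13  0.   -0.8   1.33]
10 10 OK [-0.09  0.58 -0.31  0.09 -0.52  1.24]
10 20 -- [-0.11  0.53 -0.56  0.47 -0.16  0.88]
10 34 -- [-0.6   0.55 -0.52 -2.81 -0.16 -1.7 ]
25 -10 OK [-0.14  0.74  0.08 -0.04 -1.08  1.38]
25 0 OK [-0.12  0.66 -0.09 -0.   -0.82  1.34]
25 10 OK [-0.1   0.6  -0.27  0.08 -0.54  1.25]
25 20 -- [-0.11  0.55 -0.54  0.5  -0.16  0.86]
25 34 -- [-0.6   0.56 -0.51 -2.88 -0.16 -1.63]
```

```bash
cat > scan.py <<'E'
from ik import *
rng=np.random.default_rng(0)
def sols(x,y,z,lean,yaw,n=14):
    out=[]
    for _ in range(n):
        j0=np.array([rng.uniform(-1,.6),rng.uniform(.2,.8),rng.uniform(-1,.3),rng.uniform(-3.1,2),rng.uniform(-1,-.2),rng.uniform(-3,3)])
        c,j=ik(x,y,z,lean,yaw,j0)
        if c<1e-5 and not any(np.abs(j-k).max()<.05 for k in out): out.append(j)
    return out
if __name__=='__main__':
  for x in (-40,15):
    for l in (24,29,32,36):
      for yaw in (-40,-20,0):
        print(x,l,yaw,[list(np.round(j,2)) for j in sols(x,-4,24,l,yaw)])
E
time python3 scan.py
```

```text
-40 24 -40 []
-40 24 -20 []
-40 24 0 [[np.float64(-0.13), np.float64(0.48), np.float64(-0.47), np.float64(-0.25), np.float64(-0.21), np.float64(1.93)]]
-40 29 -40 []
-40 29 -20 []
-40 29 0 [[np.float64(-0.16), np.float64(0.47), np.float64(-0.45), np.float64(-0.48), np.float64(-0.17), np.float64(2.19)]]
-40 32 -40 []
-40 32 -20 []
-40 32 0 [[np.float64(-0.2), np.float64(0.47), np.float64(-0.41), np.float64(-0.66), np.float64(-0.17), np.float64(2.4)]]
-40 36 -40 []
-40 36 -20 []
-40 36 0 [[np.float64(-0.29), np.float64(0.47), np.float64(-0.37), np.float64(-0.95), np.float64(-0.21), np.float64(2.74)]]
15 24 -40 []
15 24 -20 []
15 24 0 [[np.float64(-0.15), np.float64(0.54), np.float64(-0.35), np.float64(-0.22), np.float64(-0.28), np.float64(1.92)]]
15 29 -40 []
15 29 -20 []
15 29 0 [[np.float64(-0.17), np.float64(0.53), np.float64(-0.34), np.float64(-0.4), np.float64(-0.21), np.float64(2.12)]]
15 32 -40 []
15 32 -20 []
15 32 0 [[np.float64(-0.2), np.float64(0.53), np.float64(-0.32), np.float64(-0.55), np.float64(-0.2), np.float64(2.29)]]
15 36 -40 []
15 36 -20 []
15 36 0 [[np.float64(-0.26), np.float64(0.53), np.float64(-0.28), np.float64(-0.8), np.float64(-0.21), np.float64(2.57)]]
real	0m27.231s
user	0m27.560s
sys	0m0.122s
```

```bash
cat >> h.py <<'E'
def rotLM(L,M):
    E=np.array([[ex[0],ey[0],0],[ex[1],ey[1],0],[0,0,1]])
    z=E@np.array([np.tan(np.radians(L)),np.tan(np.radians(M)),-1]);z/=np.linalg.norm(z)
    x=E@np.array([1.,0,0]);x-=z*(x@z);x/=np.linalg.norm(x)
    return R.from_matrix(np.stack([x,np.cross(z,x),z],1))
def goLM(x,y,z,L,M):
    s=arm.read_state();c=R.from_quat(s['ee_rot']);T=rotLM(L,M);d=(np.array([*wd(x,y),z])-s['position'])/10
    print('t',round(s['clock'],2),'dock',np.round(dk(s['position']),1),'z',round(s['position'][2],1),'F dock',np.round([s['contact_force'][:2]@ex,s['contact_force'][:2]@ey,s['contact_force'][2]],1),'j',np.round(s['joints'],2))
    print('shift now',np.round(c.inv().apply(d),2),'turn',np.round((c.inv()*T).as_rotvec(degrees=True),2),'shift after',np.round(T.inv().apply(d),2),'fwd 10mm in target axes',np.round(T.inv().apply([*ex,0]),2))
E
cat > s2.py <<'E'
from ik import *
def ikT(x,y,z,T,j0):
    p=np.array([*H.wd(x,y),z])
    f=lambda j:np.concatenate([(fk2(j,G)[0]-p)/100,(T.inv()*(fk2(j,G)[1]*C)).as_rotvec()*3])
    o=least_squares(f,np.clip(j0,np.array(lo)+.01,np.array(hi)-.01),bounds=(lo,hi));return o.cost,o.x
if __name__=='__main__':
  for x in (-40,0,22):
   for L in (24,28,32):
    r=[]
    for M in (0,3,6,9,12,15):
      b=min((ikT(x,-3,22,H.rotLM(L,M),j0) for j0 in ([-.1,.5,-.4,-.3,-.3,2],[-.2,.5,-.4,-.9,-.3,2.5],[-.1,.5,-.4,.3,-.3,1.])),key=lambda t:t[0])
      r.append((M,bool(b[0]<1e-5),round(b[1][4],2),round(b[1][3],2)))
    print(x,L,r)
E
python3 s2.py
```

```text
-40 24 [(0, False, np.float64(-0.16), np.float64(0.17)), (3, False, np.float64(-0.16), np.float64(-0.01)), (6, False, np.float64(-0.16), np.float64(-0.15)), (9, True, np.float64(-0.18), np.float64(-0.29)), (12, True, np.float64(-0.27), np.float64(-0.47)), (15, True, np.float64(-0.35), np.float64(-0.6))]
-40 28 [(0, False, np.float64(-0.16), np.float64(-0.12)), (3, False, np.float64(-0.16), np.float64(-0.27)), (6, False, np.float64(-0.16), np.float64(-0.38)), (9, False, np.float64(-0.16), np.float64(-0.46)), (12, True, np.float64(-0.2), np.float64(-0.58)), (15, True, np.float64(-0.28), np.float64(-0.71))]
-40 32 [(0, False, np.float64(-0.16), np.float64(-0.6)), (3, False, np.float64(-0.16), np.float64(-0.67)), (6, False, np.float64(-0.16), np.float64(-0.71)), (9, False, np.float64(-0.16), np.float64(-0.73)), (12, True, np.float64(-0.16), np.float64(-0.75)), (15, True, np.float64(-0.24), np.float64(-0.87))]
0 24 [(0, False, np.float64(-0.16), np.float64(0.27)), (3, False, np.float64(-0.16), np.float64(0.09)), (6, False, np.float64(-0.16), np.float64(-0.05)), (9, True, np.float64(-0.23)
[... 942 characters left out ...]
e, np.float64(-0.33), np.float64(-0.4)), (15, True, np.float64(-0.39), np.float64(-0.52))]
22 28 [(0, False, np.float64(-0.16), np.float64(0.1)), (3, False, np.float64(-0.16), np.float64(-0.07)), (6, False, np.float64(-0.16), np.float64(-0.2)), (9, False, np.float64(-0.16), np.float64(-0.29)), (12, True, np.float64(-0.24), np.float64(-0.48)), (15, True, np.float64(-0.32), np.float64(-0.61))]
22 32 [(0, False, np.float64(-0.16), np.float64(-0.23)), (3, False, np.float64(-0.16), np.float64(-0.37)), (6, False, np.float64(-0.16), np.float64(-0.46)), (9, False, np.float64(-0.16), np.float64(-0.52)), (12, True, np.float64(-0.18), np.float64(-0.6)), (15, True, np.float64(-0.26), np.float64(-0.73))]
```

```bash
python3 - <<'E'
from s2 import *
j=[-.02,.36,-.8,.3,-.25,.9]
for x,z,L,M in [(-145,60,8,0),(-145,60,5,8),(-145,60,5,16),(-145,60,14,16),(-145,60,22,16),(-145,60,30,16),(-145,22,30,16),(-145,22,30,13),(-120,22,30,13),(-60,22,30,13),(-10,22,30,13),(12,22,30,13),(25,22,30,13),(25,22,33,15)]:
    c,j=ikT(x,-3,z,H.rotLM(L,M),j);print(x,z,L,M,c<1e-5,np.round(j,2))
H.goLM(-145,-3,60,5,8)
E
```

```text
-145 60 8 0 True [-0.01  0.33 -0.64  0.1  -0.47  1.14]
-145 60 5 8 True [-0.11  0.36 -0.48 -0.2  -0.62  1.48]
-145 60 5 16 True [-0.22  0.38 -0.4  -0.41 -0.72  1.73]
-145 60 14 16 True [-0.22  0.33 -0.48 -0.48 -0.53  1.79]
-145 60 22 16 True [-0.22  0.3  -0.54 -0.59 -0.38  1.9 ]
-145 60 30 16 True [-0.26  0.28 -0.56 -0.82 -0.27  2.16]
-145 22 30 16 True [-0.33  0.37 -0.53 -1.03 -0.28  2.43]
-145 22 30 13 True [-0.26  0.36 -0.56 -0.95 -0.19  2.32]
-120 22 30 13 True [-0.25  0.39 -0.52 -0.88 -0.19  2.24]
-60 22 30 13 True [-0.22  0.45 -0.43 -0.74 -0.2   2.08]
-10 22 30 13 True [-0.22  0.51 -0.35 -0.64 -0.22  1.97]
12 22 30 13 True [-0.21  0.53 -0.31 -0.6  -0.23  1.93]
25 22 30 13 True [-0.21  0.55 -0.28 -0.58 -0.24  1.9 ]
25 22 33 15 True [-0.26  0.54 -0.25 -0.77 -0.25  2.1 ]
t 10.32 dock [-150.6   -6.1] z 29.3 F dock [-0.5 -0.2  0.3] j [-0.02  0.36 -0.84  0.39 -0.19  0.86]
shift now [ 1.21 -0.31 -2.88] turn [ 8.02 -7.43  1.03] shift after [ 0.82 -0.74 -2.94] fwd 10mm in target axes [ 1.   -0.    0.09]
```

Request:
send_rows(
  targets=[
    {"gripper": 1, "x": 0.5, "y": -0.3, "z": -2, "ax": 0, "ay": 0, "az": 0},
    {"gripper": 1, "x": 0.5, "y": 0, "z": -2, "ax": 0, "ay": -3, "az": 0},
    {"gripper": 1, "x": 0, "y": 0, "z": 0, "ax": 3, "ay": -4, "az": 0.3},
    {"gripper": 1, "x": 0, "y": 0, "z": 0, "ax": 5, "ay": 0, "az": 0.7},
    {"gripper": 1, "x": 0, "y": 0, "z": 0, "ax": 5, "ay": 0, "az": 0},
  ],
)

```text
clock: 10.73
position: [474.4, -174.0, 76.4]
ee_rot: [0.976, -0.174, 0.074, -0.105]
contact_force: [-0.3, -1.2, -1.1]
gripper_width: 0.2
grasp_force: 0.0
```

```bash
python3 - <<'E'
from h import *
goLM(-145,-3,60,5,16)
E
```

```text
t 10.73 dock [-1.451e+02  1.000e-01] z 76.4 F dock [ 0.2 -1.3 -1.1] j [-0.17  0.33 -0.43 -0.34 -0.68  1.64]
shift now [-0.16  0.68  1.51] turn [ 2.58 -1.43  0.76] shift after [-0.11  0.75  1.48] fwd 10mm in target axes [1.   0.   0.08]
```

Request:
send_rows(
  targets=[
    {"gripper": 1, "x": 0, "y": 0.3, "z": 0, "ax": 2, "ay": 2, "az": 0.7},
    {"gripper": 1, "x": 0, "y": 0, "z": 0, "ax": 0, "ay": 6, "az": 0},
    {"gripper": 1, "x": 0, "y": 0, "z": 0, "ax": 0, "ay": 6, "az": 0},
    {"gripper": 1, "x": 0, "y": 0, "z": 0, "ax": 0, "ay": 6, "az": 0},
    {"gripper": 1, "x": 0, "y": 0, "z": 0, "ax": 0, "ay": 4, "az": 0},
  ],
)

```text
clock: 11.15
position: [468.7, -177.3, 73.8]
ee_rot: [0.937, -0.202, 0.276, -0.079]
contact_force: [-1.0, 0.9, -0.6]
gripper_width: 0.3
grasp_force: 0.0
```

```bash
python3 - <<'E'
from h import *
goLM(-145,-3,24,30,15)
E
```

```text
t 11.15 dock [-149.3   -4.9] z 73.8 F dock [-1.3  0.5 -0.6] j [-0.22  0.25 -0.59 -0.75 -0.23  2.06]
shift now [-2.07  1.11  4.42] turn [ 0.07 -1.03 -0.2 ] shift after [-1.99  1.11  4.46] fwd 10mm in target axes [0.87 0.   0.49]
```

Request:
send_rows(
  targets=[
    {"gripper": 1, "x": -0.7, "y": 0.4, "z": 1.5, "ax": 0, "ay": -1, "az": 0},
    {"gripper": 1, "x": -0.7, "y": 0.4, "z": 1.5, "ax": 0, "ay": 0, "az": 0},
    {"gripper": 1, "x": -0.4, "y": 0.2, "z": 1, "ax": 0, "ay": 0, "az": 0},
    {"gripper": 1, "x": 0, "y": 0, "z": 0, "ax": 0, "ay": 0, "az": 0},
    {"gripper": 1, "x": 0, "y": 0, "z": 0, "ax": 0, "ay": 0, "az": 0},
  ],
)

```text
clock: 11.57
position: [475.1, -178.6, 29.1]
ee_rot: [0.939, -0.201, 0.266, -0.081]
contact_force: [0.4, -0.5, -0.1]
gripper_width: -0.2
grasp_force: 0.0
```

```bash
python3 - <<'E'
from h import *
goLM(-138,-3,23,30,14)
E
```

```text
t 11.57 dock [-142.9   -4. ] z 29.1 F dock [ 0.5 -0.3 -0.1] j [-0.29  0.35 -0.54 -0.95 -0.24  2.32]
shift now [0.13 0.06 0.77] turn [-0.8   0.23 -0.74] shift after [0.13 0.06 0.78] fwd 10mm in target axes [ 0.87 -0.    0.49]
```

Request:
send_rows(
  targets=[
    {"gripper": 1, "x": 0.1, "y": 0, "z": 0.7, "ax": 0, "ay": 0, "az": 0},
    {"gripper": 1, "x": 0, "y": 0, "z": 0, "ax": 0, "ay": 0, "az": 0},
    {"gripper": 1, "x": 0.44, "y": 0, "z": 0.24, "ax": 0, "ay": 0, "az": 0},
    {"gripper": 1, "x": 0.44, "y": 0, "z": 0.24, "ax": 0, "ay": 0, "az": 0},
    {"gripper": 1, "x": 0.44, "y": 0, "z": 0.24, "ax": 0, "ay": 0, "az": 0},
  ],
)

```text
clock: 11.98
position: [493.4, -183.6, 23.9]
ee_rot: [0.939, -0.2, 0.266, -0.081]
contact_force: [-2.8, 0.8, 1.2]
gripper_width: -0.0
grasp_force: 1.2
```

```bash
python3 - <<'E'
from h import *
goLM(-60,-3,23,30,14)
look('w7',34)
E
```

```text
t 11.98 dock [-124.    -2.3] z 23.9 F dock [-2.9 -0.2  1.2] j [-0.29  0.38 -0.51 -0.93 -0.24  2.3 ]
shift now [5.57 0.07 3.16] turn [-0.82  0.28 -0.66] shift after [5.55 0.08 3.19] fwd 10mm in target axes [ 0.87 -0.    0.49]
tcp dock [-122.8   -2.4] 23.91633902478036
strips -34 25.5 -20.4
strips -22 25.9 -20.3
strips -10 20.2 -22.9
stone -120 [-16.2   7. ]
stone -110 [-20.3  20.2]
stone -100 [-20.5  20.4]
stone -90 [-20.5  20.3]
stone -80 [-20.3  20.2]
stone -70 [-20.5  20.4]
stone -60 [-20.6  20. ]
stone -50 [-20.4  20.3]
stone -40 [-20.5  19.8]
stone -30 [-20.4  20.5]
stone -20 [-20.5  24.8]
stone -10 [-19.4  26.2]
stone 0 [-34.8  21.8]
stone x -125.6 -11.3
```

View pics/w7.png

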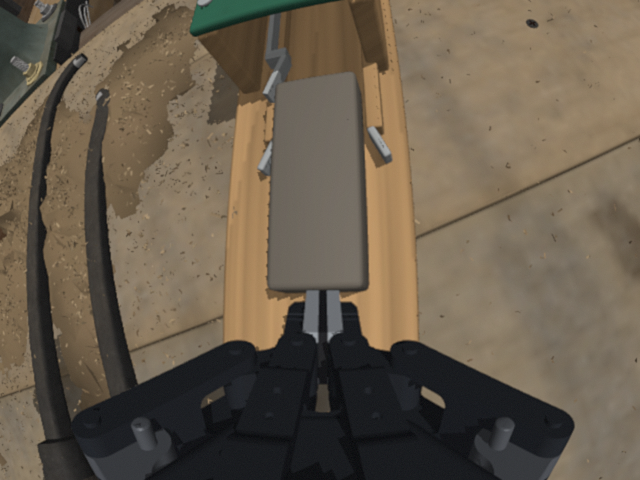

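The shut tips bear on the middle of the stone's near end, at about (323,290). It slides freely between the strips at about 3 N, so I'll keep pushing.

Request:
send_rows(
  targets=[
    {"gripper": 1, "x": 0.87, "y": 0, "z": 0.48, "ax": 0, "ay": 0, "az": 0},
    {"gripper": 1, "x": 0.87, "y": 0, "z": 0.48, "ax": 0, "ay": 0, "az": 0},
    {"gripper": 1, "x": 0.87, "y": 0, "z": 0.48, "ax": 0, "ay": 0, "az": 0},
    {"gripper": 1, "x": 0.87, "y": 0, "z": 0.48, "ax": 0, "ay": 0, "az": 0},
    {"gripper": 1, "x": 0.87, "y": 0, "z": 0.48, "ax": 0, "ay": 0, "az": 0},
  ],
)

```text
clock: 12.45
position: [539.5, -200.8, 23.2]
ee_rot: [0.94, -0.201, 0.265, -0.081]
contact_force: [-2.8, 0.4, 2.1]
gripper_width: -0.0
grasp_force: 1.7
```

```bash
python3 - <<'E'
from h import *
goLM(-20,-3,23.5,30,14)
E
```

```text
t 12.45 dock [-74.7  -2.7] z 23.2 F dock [-2.8 -0.6  2.1] j [-0.26  0.44 -0.43 -0.83 -0.25  2.17]
shift now [ 4.81 -0.    2.61] turn [-0.8   0.36 -0.71] shift after [4.79 0.02 2.64] fwd 10mm in target axes [ 0.87 -0.    0.49]
```

Request:
send_rows(
  targets=[
    {"gripper": 1, "x": 0.88, "y": 0, "z": 0.46, "ax": 0, "ay": 0, "az": 0},
    {"gripper": 1, "x": 0.88, "y": 0, "z": 0.46, "ax": 0, "ay": 0, "az": 0},
    {"gripper": 1, "x": 0.88, "y": 0, "z": 0.46, "ax": 0, "ay": 0, "az": 0},
    {"gripper": 1, "x": 0.88, "y": 0, "z": 0.46, "ax": 0, "ay": 0, "az": 0},
    {"gripper": 1, "x": 0.44, "y": 0, "z": 0.23, "ax": 0, "ay": 0, "az": 0},
  ],
)

```text
clock: 12.87
position: [583.1, -217.4, 24.3]
ee_rot: [0.939, -0.201, 0.266, -0.081]
contact_force: [-1.6, -0.7, -1.1]
gripper_width: 0.1
grasp_force: 0.8
```

```bash
python3 - <<'E'
from h import *
goLM(0,-3,23.5,30,14)
look('w8',34)
E
```

```text
t 12.87 dock [-28.1  -3.4] z 24.3 F dock [-1.3 -1.2 -1.1] j [-0.25  0.49 -0.35 -0.73 -0.26  2.07]
shift now [ 2.42 -0.03  1.44] turn [-0.77  0.24 -0.68] shift after [ 2.41 -0.02  1.45] fwd 10mm in target axes [ 0.87 -0.    0.49]
tcp dock [-27.5  -3.4] 24.47287146832439
strips -34 22.1 -22.7
strips -22 12.1 -12.1
strips -10 23.8 -22.6
stone -30 [-19.8 -12.6]
stone -20 [-22.2  17.5]
stone -10 [-22.6  29.3]
stone 0 [-33.7  25.1]
stone x -28.9 12.4
```

View pics/w8.png

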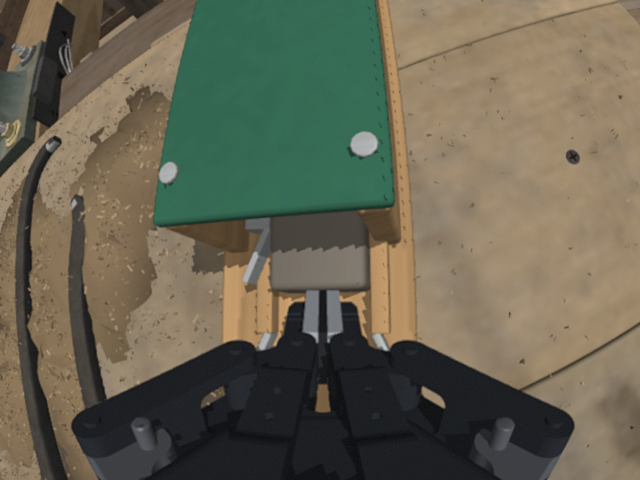

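The stone is mostly under the hood, its near end at row 290 and the hood edge at row 215. The tips are clear of the leaf at (257,260), so I'll go slower from here.

Request:
send_rows(
  targets=[
    {"gripper": 1, "x": 0.35, "y": 0, "z": 0.19, "ax": 0, "ay": 0, "az": 0},
    {"gripper": 1, "x": 0.35, "y": 0, "z": 0.19, "ax": 0, "ay": 0, "az": 0},
    {"gripper": 1, "x": 0.35, "y": 0, "z": 0.19, "ax": 0, "ay": 0, "az": 0},
    {"gripper": 1, "x": 0.35, "y": 0, "z": 0.19, "ax": 0, "ay": 0, "az": 0},
    {"gripper": 1, "x": 0.17, "y": 0, "z": 0.1, "ax": 0, "ay": 0, "az": 0},
  ],
)

```text
clock: 13.33
position: [598.7, -223.0, 24.4]
ee_rot: [0.939, -0.201, 0.266, -0.081]
contact_force: [-3.2, 0.8, 1.9]
gripper_width: 0.0
grasp_force: 1.7
```

Request:
send_rows(
  targets=[
    {"gripper": 1, "x": 0.17, "y": 0, "z": 0.09, "ax": 0, "ay": 0, "az": 0},
    {"gripper": 1, "x": 0.17, "y": 0, "z": 0.09, "ax": 0, "ay": 0, "az": 0},
    {"gripper": 1, "x": 0, "y": 0, "z": 0, "ax": 0, "ay": 0, "az": 0},
  ],
)

```text
clock: 13.58
position: [602.3, -224.4, 24.4]
ee_rot: [0.939, -0.201, 0.266, -0.081]
contact_force: [-0.7, 1.7, 1.1]
gripper_width: 0.1
grasp_force: 1.0
```

```bash
python3 - <<'E'
from h import *
goLM(0,-3,24,30,14)
E
```

```text
t 13.58 dock [-7.6 -3.4] z 24.4 F dock [-1.3  1.4  1.1] j [-0.25  0.51 -0.31 -0.69 -0.27  2.02]
shift now [ 0.64 -0.03  0.42] turn [-0.78  0.26 -0.7 ] shift after [ 0.64 -0.03  0.42] fwd 10mm in target axes [ 0.87 -0.    0.49]
```

Request:
send_rows(
  targets=[
    {"gripper": 1, "x": 0.17, "y": 0, "z": 0.09, "ax": 0, "ay": 0, "az": 0},
    {"gripper": 1, "x": 0.17, "y": 0, "z": 0.09, "ax": 0, "ay": 0, "az": 0},
  ],
)

```text
clock: 13.75
position: [605.5, -225.5, 24.4]
ee_rot: [0.939, -0.201, 0.266, -0.081]
contact_force: [-2.6, 2.1, 0.9]
gripper_width: 0.3
grasp_force: 1.8
```

Request:
send_rows(
  targets=[
    {"gripper": 1, "x": 0.17, "y": 0, "z": 0.09, "ax": 0, "ay": 0, "az": 0},
    {"gripper": 1, "x": 0.09, "y": 0, "z": 0.04, "ax": 0, "ay": 0, "az": 0},
  ],
)

```text
clock: 13.92
position: [608.4, -226.7, 24.4]
ee_rot: [0.939, -0.201, 0.266, -0.081]
contact_force: [-1.8, 2.7, -0.8]
gripper_width: -0.1
grasp_force: 1.8
```

Request:
send_rows(
  targets=[
    {"gripper": 1, "x": 0.13, "y": 0, "z": 0.07, "ax": 0, "ay": 0, "az": 0},
    {"gripper": 1, "x": 0.13, "y": 0, "z": 0.07, "ax": 0, "ay": 0, "az": 0},
  ],
)

```text
clock: 14.08
position: [611.0, -227.6, 24.5]
ee_rot: [0.939, -0.201, 0.266, -0.081]
contact_force: [-3.6, 3.0, -0.0]
gripper_width: 0.1
grasp_force: 1.9
```

Request:
send_rows(
  targets=[
    {"gripper": 1, "x": 0.09, "y": 0, "z": 0.05, "ax": 0, "ay": 0, "az": 0},
    {"gripper": 1, "x": 0.09, "y": 0, "z": 0.05, "ax": 0, "ay": 0, "az": 0},
  ],
)

```text
clock: 14.25
position: [612.8, -228.3, 24.4]
ee_rot: [0.939, -0.201, 0.266, -0.081]
contact_force: [-4.2, 3.6, 1.9]
gripper_width: -0.2
grasp_force: 2.7
```

Request:
send_rows(
  targets=[
    {"gripper": 1, "x": 0.09, "y": 0, "z": 0.05, "ax": 0, "ay": 0, "az": 0},
    {"gripper": 1, "x": 0, "y": 0, "z": 0, "ax": 0, "ay": 0, "az": 0},
  ],
)

```text
clock: 14.42
position: [613.6, -228.5, 24.4]
ee_rot: [0.939, -0.201, 0.265, -0.081]
contact_force: [-4.5, 3.8, 2.0]
gripper_width: 0.1
grasp_force: 2.6
```

Request:
send_rows(
  targets=[
    {"gripper": 1, "x": 0.09, "y": 0, "z": 0.05, "ax": 0, "ay": 0, "az": 0},
    {"gripper": 1, "x": 0, "y": 0, "z": 0, "ax": 0, "ay": 0, "az": 0},
  ],
)

```text
clock: 14.58
position: [614.1, -228.7, 24.4]
ee_rot: [0.94, -0.201, 0.265, -0.082]
contact_force: [-4.5, 4.5, 1.8]
gripper_width: 0.5
grasp_force: 3.0
```

```bash
python3 - <<'E'
from h import *
goLM(6,-3,24,30,14)
E
```

```text
t 14.58 dock [ 4.9 -3.5] z 24.4 F dock [-5.8  2.6  1.8] j [-0.24  0.52 -0.29 -0.67 -0.28  2.  ]
shift now [ 0.07 -0.04  0.1 ] turn [-0.8   0.38 -0.72] shift after [ 0.07 -0.04  0.1 ] fwd 10mm in target axes [ 0.87 -0.    0.49]
```

Request:
send_rows(
  targets=[
    {"gripper": 1, "x": 0.09, "y": 0, "z": 0.05, "ax": 0, "ay": 0, "az": 0},
    {"gripper": 1, "x": 0.09, "y": 0, "z": 0.05, "ax": 0, "ay": 0, "az": 0},
  ],
)

```text
clock: 14.75
position: [615.6, -229.2, 24.3]
ee_rot: [0.94, -0.201, 0.265, -0.082]
contact_force: [-8.2, 5.1, 5.2]
gripper_width: 0.1
grasp_force: 4.7
```

Request:
send_rows(
  targets=[
    {"gripper": 1, "x": 0.09, "y": 0, "z": 0.05, "ax": 0, "ay": 0, "az": 0},
    {"gripper": 1, "x": 0, "y": 0, "z": 0, "ax": 0, "ay": 0, "az": 0},
  ],
)

```text
clock: 14.92
position: [616.3, -229.5, 24.3]
ee_rot: [0.94, -0.201, 0.264, -0.082]
contact_force: [-8.9, 4.3, 4.7]
gripper_width: 0.2
grasp_force: 4.6
```

```bash
python3 - <<'E'
from h import *
goLM(6,-3,24,30,14)
E
```

```text
t 14.92 dock [ 7.2 -3.5] z 24.3 F dock [-9.9  0.9  4.7] j [-0.24  0.53 -0.28 -0.66 -0.29  1.99]
shift now [-0.13 -0.04 -0.02] turn [-0.82  0.46 -0.73] shift after [-0.13 -0.04 -0.02] fwd 10mm in target axes [ 0.87 -0.    0.49]
```

```bash
python3 - <<'E'
from h import *
im,P=wcloud();np.save('pics/w9.npy',P)
cv2.imwrite('pics/w9.png',cv2.resize(im[180:340,200:440,::-1],(780,520),interpolation=cv2.INTER_CUBIC))
goLM(6,-3,24,30,14)
E
```

```text
t 14.97 dock [ 7.2 -3.4] z 24.3 F dock [-10.2   0.9   5.2] j [-0.24  0.53 -0.28 -0.66 -0.29  1.99]
shift now [-0.13 -0.03 -0.02] turn [-0.82  0.45 -0.73] shift after [-0.13 -0.03 -0.02] fwd 10mm in target axes [ 0.87 -0.    0.49]
```

View pics/w9.png

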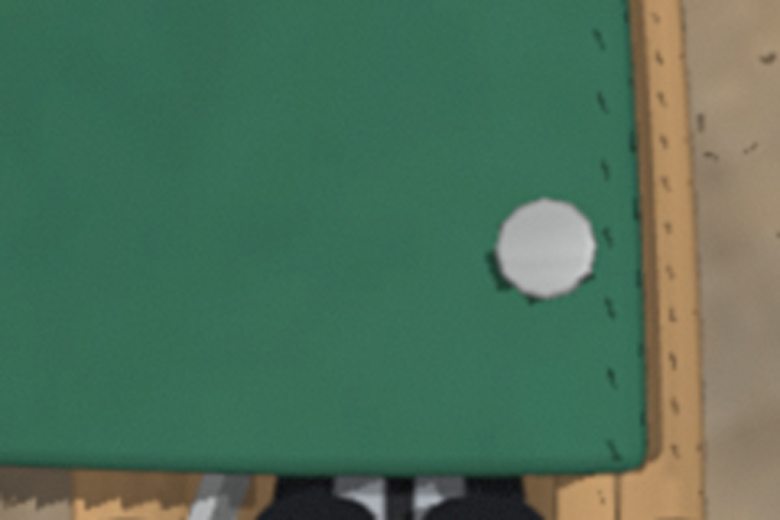

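```bash
python3 - <<'E'
from h import *
P=np.load('pics/w9.npy');D=dk(P);X,Y,Z=D[...,0],D[...,1],P[...,2]
for z in range(24,110,6):
    k=(abs(Z-z)<3)&(abs(Y+10)<16)&(X<40)&(X>-60)
    k[:300]=0
    if k.sum()>4: print(z,k.sum(),'max x',np.percentile(X[k],[50,98]).round(1),'y',np.percentile(Y[k],[2,98]).round(1))
E
```

```text
24 163 max x [-4.6 -0.3] y [-25.8 -22.7]
48 95 max x [-0.6  0.4] y [-23.1 -15.6]
54 345 max x [-12.5   0.2] y [-22.4   2.8]
60 793 max x [-3.1  0.4] y [-24.   -0.1]
66 1020 max x [-7.9 -1.2] y [-25.4   2.4]
72 3169 max x [2.4 8.6] y [-25.4   5.2]
78 1921 max x [-7.5  8.5] y [-25.2   5.6]
84 623 max x [-10.7  -8. ] y [-23.4   5.9]
90 673 max x [-11.3  -9.4] y [-25.7  -5.3]
96 1592 max x [-13.8 -10.1] y [-25.8  -5.3]
102 2026 max x [-18.  -13.6] y [-25.6  -1.7]
108 2549 max x [-22.7 -16.8] y [-25.7   1.3]
```

At this depth the finger's front face is at the hood's edge, so part of the 10 N may come from the hood. I'll back off, lean the tool further to about 35°, and see where the stone stands.

Request:
send_rows(
  targets=[
    {"gripper": 1, "x": -0.44, "y": 0, "z": -0.25, "ax": 0, "ay": 0, "az": 0},
    {"gripper": 1, "x": -0.87, "y": 0, "z": -0.49, "ax": 0, "ay": 0, "az": 0},
    {"gripper": 1, "x": -1.74, "y": 0, "z": -0.98, "ax": 0, "ay": 0, "az": 0},
    {"gripper": 1, "x": -1.74, "y": 0, "z": -0.98, "ax": 0, "ay": 0, "az": 0},
    {"gripper": 1, "x": 0, "y": 0, "z": 0, "ax": 0, "ay": 0, "az": 0},
  ],
)

```text
clock: 15.38
position: [563.8, -211.3, 25.4]
ee_rot: [0.939, -0.202, 0.266, -0.081]
contact_force: [-0.8, -0.2, -0.4]
gripper_width: 0.2
grasp_force: 0.0
```

```bash
python3 - <<'E'
from s2 import *
from h import *
im,P=wcloud();np.save('pics/w10.npy',P);cv2.imwrite('pics/w10.png',cv2.resize(im[120:330,180:460,::-1],(800,600),interpolation=cv2.INTER_CUBIC))
D=dk(P);X,Y,Z=D[...,0],D[...,1],P[...,2]
k=(abs(Z-34)<3)&(abs(Y+5)<12)&(X>-30)&(X<60)
if k.sum(): print('stone near end',k.sum(),np.percentile(X[k],[0,2,50]).round(1))
k=(Z>16)&(Z<32)&(abs(Y+5)<12)&(X>-10)&(X<60)
if k.sum(): print('stone face',k.sum(),np.percentile(X[k],[2,50]).round(1))
goLM(-40,-3,24,35,15)
j=arm.read_state()['joints']
for x,L,M in [(-35,33,15),(-35,35,15),(-10,35,15),(8,35,15),(16,35,15)]:
    c,j=ikT(x,-3,24,rotLM(L,M),j);print(x,L,M,c<1e-5,np.round(j,2))
E
```

```text
stone near end 694 [12.5 12.9 15. ]
stone face 664 [12.5 13. ]
t 15.43 dock [-46.2  -4.4] z 26.0 F dock [-0.1  0.4 -0.5] j [-0.25  0.46 -0.38 -0.76 -0.26  2.1 ]
shift now [ 0.43 -0.09  0.5 ] turn [ 0.19  4.92 -0.24] shift after [ 0.39 -0.09  0.54] fwd 10mm in target axes [0.83 0.   0.56]
-35 33 15 True [-0.28  0.48 -0.36 -0.89 -0.24  2.25]
-35 35 15 True [-0.31  0.47 -0.35 -1.   -0.23  2.38]
-10 35 15 True [-0.29  0.5  -0.31 -0.94 -0.23  2.3 ]
8 35 15 True [-0.28  0.52 -0.28 -0.89 -0.23  2.24]
16 35 15 True [-0.28  0.53 -0.27 -0.87 -0.23  2.22]
```

View pics/w10.png

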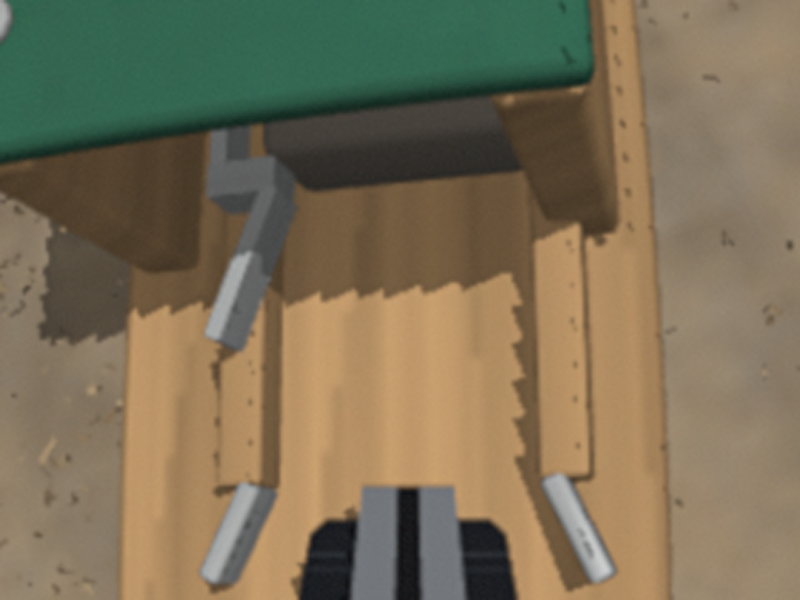

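```bash
python3 - <<'E'
from h import *
P=np.load('pics/w10.npy');D=dk(P);X,Y,Z=D[...,0],D[...,1],P[...,2]
m=(Z>21)&(Z<38)&(Y>8)&(Y<32)
for x in range(-24,30,3):
    k=m&(abs(X-x)<1.5)
    if k.sum()>3: print(x,k.sum(),'y min/max',np.percentile(Y[k],[1,50,99]).round(1),'z',np.percentile(Z[k],[2,98]).round(1))
# w6: before entry, same hook
P=np.load('pics/w7.npy');D=dk(P);X,Y,Z=D[...,0],D[...,1],P[...,2];m=(Z>21)&(Z<38)&(Y>5)&(Y<32)
print('before')
for x in range(-24,30,3):
    k=m&(abs(X-x)<1.5)
    if k.sum()>3: print(x,k.sum(),np.percentile(Y[k],[1,50,99]).round(1))
E
```

```text
-24 107 y min/max [21.9 26.  30.4] z [21.  23.7]
-21 97 y min/max [21.8 25.8 29.7] z [21.5 23.7]
-18 125 y min/max [21.9 25.3 30. ] z [21.2 33.7]
-15 163 y min/max [22.  24.5 29.6] z [21.3 34.3]
-12 138 y min/max [21.7 23.4 26.6] z [21.6 34.3]
-9 122 y min/max [21.4 22.5 25.3] z [21.3 34.7]
-6 107 y min/max [20.2 21.4 23.9] z [21.2 34.7]
-3 107 y min/max [19.  20.2 29.1] z [23.1 34.5]
0 117 y min/max [17.9 19.1 29.6] z [22.  34.2]
3 125 y min/max [16.9 18.3 29.6] z [22.2 34.3]
6 226 y min/max [16.  22.2 29.7] z [22.1 34.3]
9 197 y min/max [16.2 21.  29.1] z [22.2 34.7]
12 338 y min/max [ 8.2 16.2 27.8] z [21.5 34.6]
15 205 y min/max [ 8.1 14.4 27.8] z [25.2 35.5]
18 162 y min/max [ 8.5 23.3 27.9] z [22.6 35.3]
21 50 y min/max [23.3 25.1 26. ] z [21.9 30.3]
24 16 y min/max [23.4 24.6 25.5] z [22.4 24.4]
before
-24 173 [ 5.2 14.7 29.8]
-21 178 [ 5.4 13.9 30.1]
-18 203 [ 5.4 16.9 29.9]
-15 231 [ 5.3 18.7 29.2]
-12 103 [ 5.3 22.8 26.5]
-9 53 [21.  22.5 25.6]
-6 61 [19.7 21.  24.3]
-3 75 [19.  19.9 22.4]
0 73 [17.8 19.  21.8]
3 76 [16.9 18.  29.2]
6 158 [15.9 22.8 29.3]
9 137 [16.1 23.1 29.5]
12 92 [16.2 20.6 28.1]
15 24 [24.9 26.7 28.8]
18 36 [25.  25.7 28.1]
21 37 [24.6 25.5 27.9]
24 54 [22.5 25.4 27.7]
27 61 [22.4 25.2 28. ]
```

The hook is back in its free position, with its inner face at y = 16 mm and its end at x ≈ 12 mm. The stone's near end rests right behind it at 12.5–13 mm, so it's caught. I'll draw the tool clear and hand the job in.

Request:
send_rows(
  targets=[
    {"gripper": 1, "x": 0, "y": 0, "z": -1.5, "ax": 0, "ay": 0, "az": 0},
    {"gripper": 1, "x": 0, "y": 0, "z": -2, "ax": 0, "ay": 0, "az": 0},
    {"gripper": 1, "x": 0, "y": 0, "z": -2, "ax": 0, "ay": 0, "az": 0},
    {"gripper": 1, "x": 0, "y": 0, "z": 0, "ax": 0, "ay": 0, "az": 0},
    {"gripper": 1, "x": 0, "y": 0, "z": 0, "ax": 0, "ay": 0, "az": 0},
  ],
)

```text
clock: 15.85
position: [538.4, -214.7, 73.4]
ee_rot: [0.939, -0.201, 0.268, -0.08]
contact_force: [-0.5, 0.2, -0.0]
gripper_width: 0.4
grasp_force: 0.0
```

```bash
python3 - <<'E'
from h import *
im,P=wcloud();D=dk(P);X,Y,Z=D[...,0],D[...,1],P[...,2]
k=(Z>16)&(Z<32)&(abs(Y+5)<12)&(X>-10)&(X<60);print(k.sum(),np.percentile(X[k],[2,50]) if k.sum() else '')
goLM(-40,-3,24,30,14)
print(arm.job_done())
E
```

```text
404 [12.37620706 13.05375017]
t 15.9 dock [-71.4 -16. ] z 72.5 F dock [ 0.1 -0.3  0.5] j [-0.25  0.35 -0.44 -0.64 -0.29  1.97]
shift now [ 0.29 -0.02  5.91] turn [-0.76  0.09 -0.69] shift after [ 0.29 -0.09  5.91] fwd 10mm in target axes [ 0.87 -0.    0.49]
the job is handed in; nothing more can be done
None
```

The whetstone is in its dock, its near end about 13 mm behind the hood's edge with the catch sprung shut behind it; the push peaked at about 10 N, no other thing was touched as far as I saw, and I handed the job in at 15.9 s.

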